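# Set the slip tester to its index angle and hold it

## Task

The handled steel can from the last run is still standing on the tilt plate of the slip tester: lift it off, stand it upright in the free half of the tool tray beside the tester and let go of it. Then rock the plate on its off-centre round stud, handle end rising, until the swinging pointer of its angle gauge settles on the brass index, and finish still holding the plate steady there with the gripper, seated on the stud and not let go. Do not drop the can or knock over the beaker or the flask.

Things in the scene. Friction and masses are not known exactly. Their poses are not given: they have to be found in the camera images.
- stand: Fixed grey base of the slip tester, 14 mm high. Origin on the bench under the round stud; x along the stud, away from the gauge's face; y towards the plate's handle end; z up. It reaches x -60 to +60, y -80 to +150 mm. The stud is an 18 mm steel bar along x, top at 47 mm. Two rubber rests at y = +112 mm, also 47 mm high, carry the plate's long arm while parked.
- stud_top (a point): Top line of the round stud, middle of its length, 47 mm above the bench (fixed).
- tilt_plate: Loose aluminium plate, 110 (x) x 240 (y) x 8 mm, 0.73 kg with gauge. Origin on its underside over the stud; y -70 to +170 mm. Keepers below straddle the stud with 4 mm play: it rocks, and can be lifted off. The long arm (+y) is heavier, parked level; let go, it falls back; 2-3 N at the handle lifts it. Round gauge, 116 mm across, 18 thick, on the front edge (-x), centre (-64, -8, +56) mm.
- plate_seat (a point): The plate's origin point on its underside; within a few mm of stud_top while the plate is seated.
- plate_handle (a point): Middle of the plate's handle: a horizontal black bar 14 mm thick, 48 mm long along the plate's x, on two posts 72 mm apart, at (0, +150, +40) mm in the plate's frame: 32 mm above the plate's top face, 87 mm above the bench when parked. Grip from above, fingers closing along the plate's y; it may turn between the fingers.
- dial_centre (a point): Centre of the gauge's dial, on the front of the plate; pointer and index turn about it.
- pointer (a joint): Swing of the gauge's dark weighted pointer, rad: it hangs plumb, so it reads the plate's tilt: 0 level, growing as the handle end rises (the tip then moves toward the plate's short end, right as the robot sees it). It swings at about 3 Hz and settles in about 2 s. The plate's short end would meet the base at about 0.5 rad.
- index (a joint): Where the brass index on the dial's rim is set, rad, on the same scale as the pointer (0.14 to 0.33, 8 to 19 degrees). It does not move by itself.
- pointer_tip (a point): Tip of the pointer, 42 mm from the dial centre.
- index_mark (a point): Middle of the index's inner end, 42 mm from the dial centre; the index is 5 mm wide. Pointer tip and this point meet when the two joint values are equal.
- can: Open steel can, 58 mm diameter, 72 mm high, with a fixed bail handle over its mouth; 115 mm high in all, about 0.28 kg. Origin at the centre of its underside, z up. At the start it stands on the tilt plate's long arm.
- can_handle (a point): Middle of the can's bail grip: a black bar 13 mm thick and 40 mm long along the can's y, 108 mm above its underside. Grip it from above with the fingers closing along the can's x.
- beaker: Bystander: glass beaker, 54 mm diameter, 68 mm high, standing behind the tool tray. Origin at the centre of its underside.
- flask: Bystander: conical flask with a bung, 63 mm diameter, 107 mm high, standing beyond the short end of the tester. Origin at the centre of its underside.
- tool_tray: Fixed shallow steel tray on the bench, 163 (x) x 300 (y) mm, rim 19 mm high; origin at its centre on the bench, x away from the robot, y to the robot's left, z up. Its floor is 2.5 mm above the bench. Two spanners and tweezers lie in its left half (y > -15 mm in its frame); the right half, nearest the slip tester, is free.
Mind the look-alikes: they are no part of the job. What is shaped like the can but pink is not meant.

How it is judged:
By the outcome, as a careful person would: the job done as asked, in the order asked, and still so for the second after the job is handed in, while the arm keeps its last pose, push and grip.
It also fails if it takes over 51 s, if anything falls off the work surface, if the arm or the gripper's body presses on something with over 40 N, if the wrist force passes 120 N, or if a joint passes its speed limit or range.

## Robot

A 7-joint arm with a two-finger parallel gripper is mounted at the origin on a cart in front of the work surface, level with it; the furniture and walls round the work are solid. World frame = base frame: x ahead of the robot, y to its left, z up, the work surface at z = 0. Lengths are in mm, angles in rad, forces in N, time in s.
With the tool pointing down it reaches from about 350 to 900 mm from the base axis. Payload 8.1 kg.
Tool frame: the origin (TCP) lies at the centre of the arm's flange, where the gripper is bolted on; the fingertips stand 173 mm ahead of it and the grasp point (between the pads) lies 155 mm ahead of it; z points along the fingers, y is the line along which they close (so a half turn about z gives the same grasp; the last joint's range is limited). The gripper opens to 85 mm and grips with 20 to 120 N. Pads are 22 mm wide; open, the fingers measure 114 mm over their backs; the gripper's body (76 mm by 85 mm) begins 54 mm behind the grasp point. The pads swing forward as they close: fully open they stand 13 mm farther back than shut.
Start: joints at [1.051, 0.434, 0.025, 1.573, -0.012, 1.134, -0.075], TCP at [253, -571.51, 404.723] pointing down, gripper open.
Joint ranges: [-2.62, 2.62], [-0.44, 2.09], [-1.27, 1.32], [0.08, 2.57], [-1.32, 4.46], [0.12, 2], [-2.74, 2.74]. Speed limits (rad/s): [2.22, 2.22, 3.01, 3.01, 3.14, 3.14, 3.14].

## Interface

Orientations are given as a 3x3 rotation matrix whose columns are the frame's x, y, z axes.
In Python, from station import sensors, vision, job, outline_of, spot_point gives the robot as it stands.
- The arm moves only by the tool arm_command, never from a script. Its argument "targets" is a list of rows, each an object of numbers: "tx", "ty", "tz": the shift along the tool's x, y, z in mm; "wx", "wy", "wz": the turn, a rotation vector about the tool's x, y, z in rad; "fingers": the opening, from -1 (shut) to 1 (fully open). In form: [{"tx": .., "ty": .., "tz": .., "wx": .., "wy": .., "wz": .., "fingers": ..}, ...]. A call has 1 to 5 rows; each row is the pose to reach, as a shift and turn from the pose commanded when the call began, along the tool's axes at that moment; what a row does not reach only later rows make up. A row lasts 1/10 s, in which the tool goes at most 50 mm and 8.59 degrees, less where a joint would pass 70% of its speed; a pose out of reach is approached as far as the arm can. A call with a gripper value outside its range is refused whole. The fingers move at their own pace and stop on an object; "squeeze" is the grip in N (left out, the last holds). Time passes only in rows, so rows that repeat a pose let the fingers close. It gives the time, the measured TCP pose, the force, the opening and the grip force at its end, in the units of the state.
- sensors.get_state(): the state, without advancing time (a new reading comes with each control period).
- vision.snapshot(name): name is "side" or "top" or "wrist"; returns (picture, depth): 480x640x3 uint8, red, green, blue; 480x640 float32, mm along the optical axis (not along the pixel's ray), 0 where there is no reading.
- vision.camera_model(name): a dict with "camera_matrix" (3x3 intrinsics, pixels), "R" (3x3) and "t" (3): a world point X has camera coordinates R X + t. Camera axes: x right, y down, z forward; pixel columns grow to the right and rows downward; lengths in mm; the calibration is good to about 2 mm. A picture is of the moment at which its call begins: read the wrist's pose just before it. camera_model takes no time and is no camera call; for the wrist camera it gives the pose at the moment of the call.
- job.finish_job(): hands the job in; it is judged then, once.
Trained networks look in the newest picture that a camera, given by its name, has taken for a name from the list of things; names that differ only in an ending like _2 or _b are one class to them, and where a whole thing is asked for, a point or a joint stands for the part that bears it (a point fixed in the world has none). Each returns a list of dicts, best first, with "conf" (0 to 1); they miss things now and then, are a little off and sometimes report something else, mostly with a low value. They report only what shows in the picture. A call takes as long as a camera call. They do not tell look-alikes from the thing itself.
- outline_of(camera, name): "mask" (480x640 bool, what is visible of it) and "at" ([column, row] in pixels, amid what is visible of it).
- spot_point(camera, name): "at" ([column, row] in pixels: a listed point, or the origin of a listed thing).
The state is a dict: "time_s": time; "qpos": joint angles; "qvel": joint speeds; "joint_efforts": joint torques, N m; "eef_pos": TCP position; "tcp_rot": TCP orientation; "force": force on the tool from outside, world axes, zero at the start; "ft_torque": the same for the moment, N m; "finger_gap": finger opening in mm; "gripper_force": force on a finger pad.
Only numpy, scipy, OpenCV 4.12 (cv2) and the standard library are available. Lean on these libraries where they do the work, as an engineer would, in place of code of your own. Each camera call takes 0.05 s, during which the arm holds its last target. There are 200 camera calls.

## Working session

There is one attempt and no reset: what is moved stays moved. The work goes in short steps, Python scripts to look and compute and a tool call to move; the robot and the scene stay as the last step left them, time stands still between calls to the robot, and variables do not carry over. Pictures are saved under pics/ and viewed, at most 10 in all, crops included, and the job is handed in when it is done.

Besides the shell and the picture viewer there is one more tool, called after "Call:" as name(argument=value, ...), one argument or row to a line, values as JSON. arm_command: Moves the arm, as the interface text tells. Its arguments: {"type":"object","properties":{"targets":{"type":"array","items":{"type":"object","properties":{"tx":{"type":"number"},"ty":{"type":"number"},"tz":{"type":"number"},"wx":{"type":"number"},"wy":{"type":"number"},"wz":{"type":"number"},"fingers":{"type":"number"}}}},"squeeze":{"type":"number"}},"required":["targets"]}

```bash
ls; mkdir -p pics; cat > h.py <<'E'
import numpy as np, cv2
from station import sensors, vision, job, outline_of, spot_point
def ray(cam,px,m=None):
    m=m or vision.camera_model(cam); K=np.array(m["camera_matrix"]);R=np.array(m["R"]);t=np.array(m["t"])
    return -R.T@t, R.T@np.linalg.inv(K)@np.array([px[0],px[1],1.0])
def at_z(cam,px,z,m=None):
    o,d=ray(cam,px,m); return o+d*(z-o[2])/d[2]
def at_depth(cam,px,dep,m=None):
    o,d=ray(cam,px,m); c,r=int(round(px[0])),int(round(px[1]))
    w=dep[max(r-2,0):r+3,max(c-2,0):c+3]; w=w[w>0]
    return o+d*np.median(w) if len(w) else None
def proj(cam,X,m=None):
    m=m or vision.camera_model(cam); p=np.array(m["camera_matrix"])@(np.array(m["R"])@np.array(X)+np.array(m["t"])); return p[:2]/p[2]
def tri(c1,p1,c2,p2):
    o1,d1=ray(c1,p1);o2,d2=ray(c2,p2)
    d1=d1/np.linalg.norm(d1);d2=d2/np.linalg.norm(d2)
    s=np.linalg.lstsq(np.c_[d1,-d2],o2-o1,rcond=None)[0]
    a,b=o1+s[0]*d1,o2+s[1]*d2; return (a+b)/2,np.linalg.norm(a-b)
def save(img,n): cv2.imwrite(f"pics/{n}.png",img[:,:,::-1])
E
python3 - <<'E'
from h import *
np.set_printoptions(precision=1,suppress=True)
for c in ("top","side"):
    im,d=vision.snapshot(c); save(im,c+"0")
    np.savez(c+"0.npz",im=im,d=d)
    for n in ("can","can_handle","plate_handle","stand","stud_top","tool_tray","beaker","flask","dial_centre","pointer_tip","index_mark"):
        for r in spot_point(c,n)[:3]:
            print(c,n,round(r["conf"],2),np.array(r["at"]),at_depth(c,r["at"],d))
s=sensors.get_state(); print(s)
for c in("top","side"):
    o,dd=ray(c,(320,240));print(c,o,dd)
E
```

```text
pics
top can 0.87 [337.4 279.2] [ 515.8 -266.5  165.1]
top can 0.82 [224.  160.9] [832.7  18.2  59.3]
top can 0.7 [208.  195.2] [755.1  67.1   4.3]
top can_handle 0.98 [344.1 280.6] [ 512.3 -281.5  167.9]
top can_handle 0.96 [201.2 186.4] [749.3  63.6 112.9]
top can_handle 0.63 [219.2 147.3] [850.6  22.5 112.2]
top plate_handle 0.6 [300.4 282.5] [ 514.6 -181.1   91.1]
top plate_handle 0.24 [343.8 278.3] [ 517.5 -280.9  168.2]
top beaker 0.65 [220.4 262. ] [573.   25.3  24.3]
top flask 0.78 [409.9 301.9] [ 469.2 -452.7   57.3]
top flask 0.29 [337.7 277.9] [ 518.4 -267.   168.5]
top dial_centre 0.62 [366.9 312.2] [ 441.1 -333.1  160.3]
top dial_centre 0.21 [361.5 287.5] [ 505.  -333.3   56. ]
top pointer_tip 0.68 [337.4 278.8] [ 516.7 -266.5  165.2]
side can 0.6 [368.7 267.4] [ 506.  -250.7   74.3]
side can_handle 0.72 [369.8 227.3] [ 517.5 -270.   167.2]
side can_handle 0.61 [381.2 258.6] [ 501.1 -323.9   61.2]
side plate_handle 0.79 [352.9 273.8] [ 518.7 -183.6   90.2]
side stand 0.83 [377.1 276.9] [ 482.4 -246.3   57.8]
side tool_tray 0.42 [371.5 227.8] [ 515.1 -274.9  164.2]
side beaker 0.74 [286.3 353. ] [562.9  48.5  18.2]
side dial_centre 0.74 [411.7 246.4] [ 442.9 -373.2   85.9]
side pointer_tip 0.54 [372.1 225.9] [ 514.8 -277.1  168.2]
side pointer_tip 0.48 [408.2 262.6] [ 439.6 -345.6   55.6]
{'time_s': 1.2, 'qpos': array([ 1.1,  0.4,  0. ,  1.6, -0. ,  1.1, -0.1]), 'qvel': array([ 0., -0.,  0., -0., -0., -0.,  0.]), 'joint_efforts': array([  0. , -67. ,   1. , -31.7,   0. ,   0. ,  -0. ]), 'eef_pos': array([ 253. , -571.5,  404.7]), 'tcp_rot': array([[ 0.9,  0.4, -0. ],
       [ 0.4, -0.9, -0. ],
       [-0. ,  0. , -1. ]]), 'force': array([0. , 0. , 1.1]), 'ft_torque': array([-0., -0.,  0.]), 'gripper_force': 0.0, 'finger_gap': 85.33228253600616}
top [ 407.9 -192.3 1346.1] [ 0.2 -0.  -1. ]
side [112.7 899.9 806.3] [ 0.4 -0.8 -0.5]
```

View pics/top0.png

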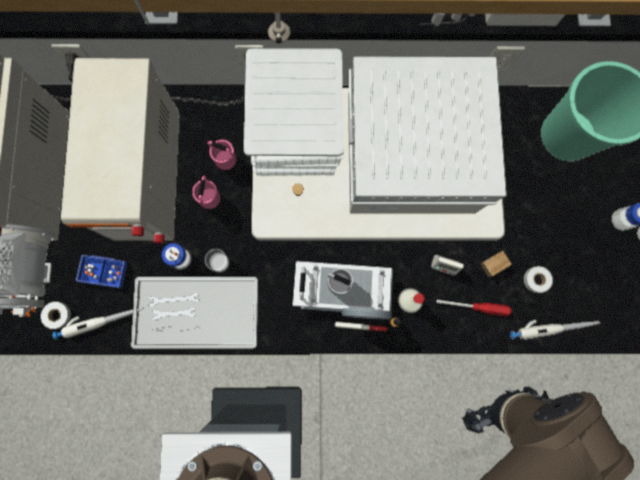

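View pics/side0.png

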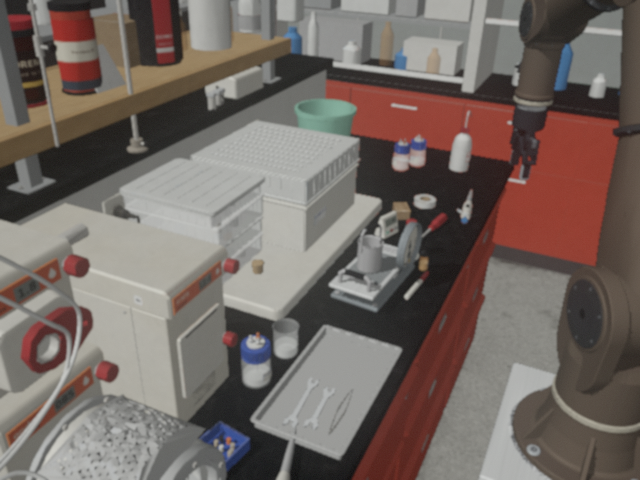

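The target is the grey steel can on the plate, at top (340,283) and side (370,255). The pink cans at top (207,192) and (222,154) are the look-alikes. The tray is at top (133–257, 278–348), with its free half on the right.

```bash
python3 - <<'E'
from h import *
np.set_printoptions(precision=1,suppress=True)
z=np.load("top0.npz");im,d=z["im"],z["d"]
m=vision.camera_model("top")
vs,us=np.mgrid[0:480,0:640]
o,_=ray("top",(0,0),m);K=np.array(m["camera_matrix"]);R=np.array(m["R"])
D=np.c_[us.ravel(),vs.ravel(),np.ones(us.size)]@np.linalg.inv(K).T@R
P=(o+D*d.reshape(-1,1)).reshape(480,640,3)
np.save("P.npy",P)
ok=d>0
def box(z0,z1,c0,c1,r0,r1,name):
    s=np.zeros_like(ok);s[r0:r1,c0:c1]=1
    k=ok&s&(P[...,2]>z0)&(P[...,2]<z1); q=P[k]
    print(name,len(q),q.mean(0),cv2.minAreaRect(q[:,:2].astype(np.float32)))
box(47,62,285,400,250,325,"plate")
box(78,100,285,325,250,325,"handle")
box(150,180,315,370,260,310,"bail")
box(115,140,315,370,260,310,"rim")
box(125,200,350,400,280,330,"gauge top")
box(8,30,115,270,265,360,"tray rim")
box(85,125,395,430,280,325,"flask")
box(50,90,195,240,240,280,"beaker")
crop=cv2.resize(im[240:340,280:440],(800,500),interpolation=cv2.INTER_CUBIC);save(crop,"crop0")
E
```

```text
plate 3543 [ 506.1 -289.9   55.7] ((493.9195251464844, -297.04632568359375), (266.8795471191406, 138.90716552734375), 85.70150756835938)
handle 167 [ 515.5 -185.    90.9] ((515.6226196289062, -184.9368438720703), (13.676904678344727, 81.14939880371094), 84.85688018798828)
bail 154 [ 505.4 -282.7  165.1] ((491.109130859375, -294.8363952636719), (119.8106689453125, 34.56410598754883), 36.560001373291016)
rim 146 [ 514.  -277.5  125.9] ((497.78985595703125, -274.7606506347656), (57.33552169799805, 96.95713806152344), 89.23485565185547)
gauge top 349 [ 445.7 -337.6  153.3] ((473.22296142578125, -342.9737243652344), (101.12405395507812, 82.6445541381836), 85.96636962890625)
tray rim 2000 [452.5 117.6  17.6] ((460.9654235839844, 115.68045043945312), (371.5527038574219, 212.785888671875), 89.29645538330078)
flask 107 [ 476.4 -461.9  103.7] ((476.2185974121094, -462.7163391113281), (23.80245590209961, 23.985740661621094), 45.98310470581055)
beaker 125 [577.7  34.9  64.4] ((575.1799926757812, 31.464584350585938), (50.83937454223633, 50.82187271118164), 2.2757999897003174)
```

View pics/crop0.png

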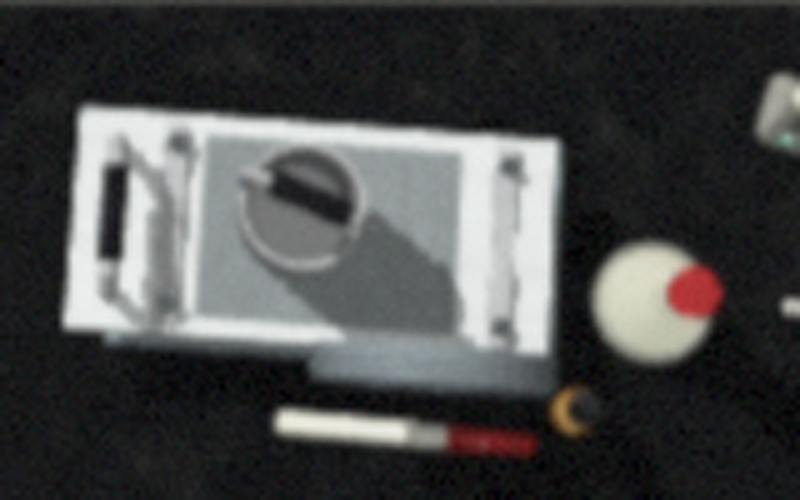

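The crop shows a steel-grey can with a black bail bar from (272,180) to (350,208) in the crop, which confirms it as the one meant. Next I plan the approach to a point above it.

```bash
cat >> h.py <<'E'
from scipy.spatial.transform import Rotation as Ro
def plan(pos,yaw_y,tilt=None,p0=None,R0=None):
    """tool pointing down, tool-y at world angle yaw_y; print tool-frame shift & rotvec"""
    s=sensors.get_state(); p=np.array(s["eef_pos"]) if p0 is None else p0; R=np.array(s["tcp_rot"]) if R0 is None else R0
    best=None
    for a in (yaw_y,yaw_y+np.pi):
        y=np.array([np.cos(a),np.sin(a),0]);zz=np.array([0,0,-1.]);T=np.c_[np.cross(y,zz),y,zz]
        w=Ro.from_matrix(R.T@T).as_rotvec(); print("t",s["time_s"],"shift",np.round(R.T@(np.array(pos)-p),1),"w",np.round(w,3))
def st():
    s=sensors.get_state(); print(round(s["time_s"],2),"q",np.round(s["qpos"],3),"p",np.round(s["eef_pos"],1),"F",np.round(s["force"],1),"gap",round(s["finger_gap"],1),"gf",s["gripper_force"]);print(np.round(s["tcp_rot"],3))
E
python3 - <<'E'
from h import *
for z in (163,166,170): print(at_z("top",(342.2,278.8),z))
a=at_z("top",(280+272/5,240+180/5),168);b=at_z("top",(280+350/5,240+208/5),168)
print(a,b,np.linalg.norm(a-b),(a+b)/2,"yaw y",np.arctan2(*(a-b)[[1,0]]))
for c in ((133,278),(256.5,278),(258,347),(132,348)): print("tray",at_z("top",c,19))
st()
plan([516,-277,400],np.arctan2(*(a-b)[[1,0]])-np.pi/2)
E
```

```text
[ 516.88077628 -277.61177032  163.        ]
[ 516.60447846 -277.39552669  166.        ]
[ 516.23608137 -277.10720184  170.        ]
[ 522.83061911 -259.48336205  168.        ] [ 510.0203546  -294.99050158  168.        ] 37.747315589422485 [ 516.42548685 -277.23693181  168.        ] yaw y 1.2245504399461917
tray [532.3904096  248.56056877  19.        ]
tray [532.27999233 -67.63939198  19.        ]
tray [359.02629981 -74.42649935  19.        ]
tray [357.1340885  240.49310431  19.        ]
1.2 q [ 1.051  0.434  0.025  1.573 -0.012  1.134 -0.075] p [ 253.  -571.5  404.7] F [0.  0.  1.1] gap 85.3 gf 0.0
[[ 0.914  0.405 -0.   ]
 [ 0.405 -0.914 -0.   ]
 [-0.     0.    -1.   ]]
t 1.2 shift [ 359.7 -162.8    4.7] w [ 0.     0.    -0.808]
t 1.2 shift [ 359.7 -162.8    4.7] w [ 0.    -0.     2.334]
```

Call:
arm_command(
  targets=[
    {"tx": 41, "ty": -18, "wz": -0.1, "fingers": 0.3},
    {"tx": 82, "ty": -37, "wz": -0.22, "fingers": 0.3},
    {"tx": 123, "ty": -56, "wz": -0.35, "fingers": 0.3},
    {"tx": 164, "ty": -74, "wz": -0.48, "fingers": 0.3},
    {"tx": 205, "ty": -93, "tz": 2, "wz": -0.61, "fingers": 0.3},
  ],
  squeeze=40,
)

```text
invalid input
```

```bash
python3 - <<'E'
from h import *
st(); plan([516,-277,400],1.2245-np.pi/2)
E
```

```text
1.2 q [ 1.051  0.434  0.025  1.573 -0.012  1.134 -0.075] p [ 253.  -571.5  404.7] F [0.  0.  1.1] gap 85.3 gf 0.0
[[ 0.914  0.405 -0.   ]
 [ 0.405 -0.914 -0.   ]
 [-0.     0.    -1.   ]]
t 1.2 shift [ 359.7 -162.8    4.7] w [ 0.     0.    -0.808]
t 1.2 shift [ 359.7 -162.8    4.7] w [ 0.    -0.     2.334]
```

Call:
arm_command(
  targets=[
    {"tx": 41, "ty": -18, "tz": 0, "wx": 0, "wy": 0, "wz": -0.1, "fingers": 0.3},
    {"tx": 82, "ty": -37, "tz": 0, "wx": 0, "wy": 0, "wz": -0.22, "fingers": 0.3},
    {"tx": 123, "ty": -56, "tz": 0, "wx": 0, "wy": 0, "wz": -0.35, "fingers": 0.3},
    {"tx": 164, "ty": -74, "tz": 0, "wx": 0, "wy": 0, "wz": -0.48, "fingers": 0.3},
    {"tx": 205, "ty": -93, "tz": 2, "wx": 0, "wy": 0, "wz": -0.61, "fingers": 0.3},
  ],
  squeeze=40,
)

```text
time_s: 1.7
eef_pos: [403.8, -402.1, 403.2]
tcp_rot: [[0.513, 0.858, 0.001], [0.858, -0.513, -0.001], [-0.0, 0.001, -1.0]]
force: [0.4, -0.6, 1.5]
finger_gap: 55.5
gripper_force: 0.0
```

```bash
python3 - <<'E'
from h import *
st(); plan([516,-277,400],1.2245-np.pi/2)
E
```

```text
1.7 q [ 0.822  0.357 -0.179  1.701  0.07   1.089  0.083] p [ 403.8 -402.1  403.2] F [ 0.4 -0.6  1.5] gap 55.5 gf 0.0
[[ 0.513  0.858  0.001]
 [ 0.858 -0.513 -0.001]
 [-0.     0.001 -1.   ]]
t 1.7 shift [165.   32.    3.2] w [ 0.001  0.    -0.193]
t 1.7 shift [165.   32.    3.2] w [ 1.000e-03 -2.000e-03  2.949e+00]
```

Call:
arm_command(
  targets=[
    {"tx": 41, "ty": 8, "tz": 0, "wx": 0, "wy": 0, "wz": -0.07, "fingers": 0.3},
    {"tx": 83, "ty": 16, "tz": 1, "wx": 0, "wy": 0, "wz": -0.15, "fingers": 0.3},
    {"tx": 125, "ty": 24, "tz": 2, "wx": 0, "wy": 0, "wz": -0.193, "fingers": 0.3},
    {"tx": 165, "ty": 32, "tz": 3, "wx": 0, "wy": 0, "wz": -0.193, "fingers": 0.3},
    {"tx": 165, "ty": 32, "tz": 3, "wx": 0, "wy": 0, "wz": -0.193, "fingers": 0.3},
  ],
)

```text
time_s: 2.2
eef_pos: [519.4, -272.9, 399.8]
tcp_rot: [[0.335, 0.942, 0.003], [0.942, -0.335, 0.003], [0.004, 0.001, -1.0]]
force: [0.8, 0.4, -0.3]
finger_gap: 55.6
gripper_force: 0.0
```

```bash
python3 - <<'E'
from h import *
np.set_printoptions(precision=1,suppress=True)
st(); m=vision.camera_model("wrist"); im,d=vision.snapshot("wrist"); save(im,"w1")
print("cam",ray("wrist",(320,240),m), "proj est",proj("wrist",[516.4,-277.2,168],m))
for r in spot_point("wrist","can_handle")[:2]: print(r["conf"],r["at"],at_depth("wrist",r["at"],d,m))
for r in outline_of("wrist","can_handle")[:2]:
    k=r["mask"]; vs,us=np.nonzero(k&(d>0)); print(r["conf"],r["at"],k.sum())
    q=np.array([at_depth("wrist",(u,v),d,m) for u,v in zip(us[::3],vs[::3])])
    q=q[q[:,2]>155]; print(len(q),q.mean(0),cv2.minAreaRect(q[:,:2].astype(np.float32)))
E
```

```text
2.2 q [ 0.6  0.4 -0.3  1.7  0.1  1.1 -0.1] p [ 519.4 -272.9  399.8] F [ 0.8  0.4 -0.3] gap 55.6 gf 0.0
[[ 0.3  0.9  0. ]
 [ 0.9 -0.3  0. ]
 [ 0.   0.  -1. ]]
cam (array([ 544.7, -206.6,  369.1]), array([-0.1, -0.3, -1. ])) proj est [308.2 274. ]
0.67 [310.2, 268.8] [ 518.5 -274.4  169.1]
0.81 [312.1, 249.2] 7920
668 [ 519.3 -274.8  166.6] ((518.0379638671875, -277.9469909667969), (63.35966110229492, 13.005288124084473), 65.98871612548828)
```

View pics/w1.png

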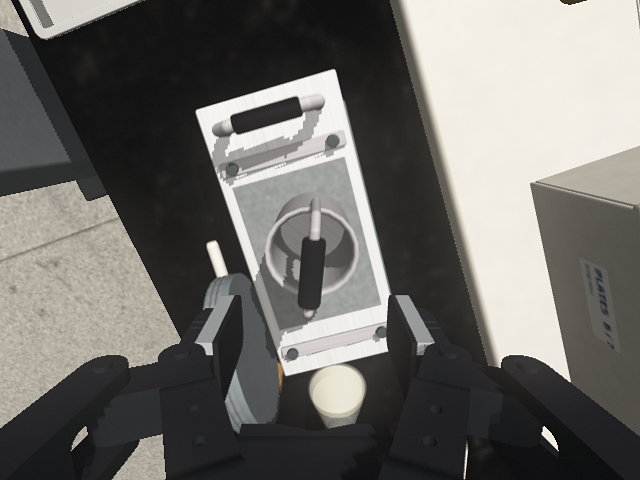

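Here the bail bar runs from (314,237) to (310,310), centred between the fingers. The plate handle is at (267,115). I check that the arm has settled before going down.

```bash
python3 - <<'E'
from h import *
st(); print(at_z("wrist",(312,272.5),168)); plan([517.5,-276,319],1.195-np.pi/2)
E
```

```text
2.35 q [ 0.597  0.394 -0.265  1.66   0.114  1.103 -0.051] p [ 515.4 -279.3  399.6] F [-0.1 -0.9 -0.2] gap 55.6 gf 0.0
[[ 0.344  0.939 -0.001]
 [ 0.939 -0.344 -0.001]
 [-0.001 -0.    -1.   ]]
[ 513.7770248  -284.24256858  168.        ]
t 2.35 shift [ 3.8  0.9 80.6] w [-0.     0.001  0.025]
t 2.35 shift [ 3.8  0.9 80.6] w [-1.000e-03 -0.000e+00 -3.117e+00]
```

Call:
arm_command(
  targets=[
    {"tx": 1, "ty": 1, "tz": 20, "wx": 0, "wy": 0, "wz": 0.02, "fingers": 0.3},
    {"tx": 2, "ty": 1.5, "tz": 42, "wx": 0, "wy": 0, "wz": 0.025, "fingers": 0.3},
    {"tx": 2, "ty": 1.5, "tz": 63, "wx": 0, "wy": 0, "wz": 0.025, "fingers": 0.3},
    {"tx": 2, "ty": 1.5, "tz": 76, "wx": 0, "wy": 0, "wz": 0.025, "fingers": 0.3},
    {"tx": 2, "ty": 1.5, "tz": 80, "wx": 0, "wy": 0, "wz": 0.025, "fingers": 0.3},
  ],
)

```text
time_s: 2.85
eef_pos: [516.6, -278.6, 318.4]
tcp_rot: [[0.369, 0.929, -0.002], [0.929, -0.369, 0.0], [-0.0, -0.002, -1.0]]
force: [0.2, -0.5, 0.8]
finger_gap: 55.5
gripper_force: 0.0
```

Call:
arm_command(
  targets=[
    {"tx": 0, "ty": 0, "tz": 0, "wx": 0, "wy": 0, "wz": 0, "fingers": 0.0},
    {"tx": 0, "ty": 0, "tz": 0, "wx": 0, "wy": 0, "wz": 0, "fingers": -0.3},
    {"tx": 0, "ty": 0, "tz": 0, "wx": 0, "wy": 0, "wz": 0, "fingers": -0.6},
    {"tx": 0, "ty": 0, "tz": 0, "wx": 0, "wy": 0, "wz": 0, "fingers": -1},
    {"tx": 0, "ty": 0, "tz": 0, "wx": 0, "wy": 0, "wz": 0, "fingers": -1},
  ],
)

```text
time_s: 3.35
eef_pos: [517.9, -277.7, 320.7]
tcp_rot: [[0.367, 0.93, 0.001], [0.93, -0.367, -0.001], [-0.0, 0.001, -1.0]]
force: [-1.8, -0.1, 5.7]
finger_gap: 12.0
gripper_force: 38.8
```

```bash
python3 - <<'E'
from h import *
st()
im,d=vision.snapshot("side"); save(cv2.resize(im[190:340,300:500],(800,600)),"s1")
E
```

```text
3.35 q [ 0.581  0.472 -0.252  1.752  0.142  0.934 -0.106] p [ 517.9 -277.7  320.7] F [-1.8 -0.1  5.7] gap 12.0 gf 38.756829500198364
[[ 0.367  0.93   0.001]
 [ 0.93  -0.367 -0.001]
 [-0.     0.001 -1.   ]]
```

View pics/s1.png

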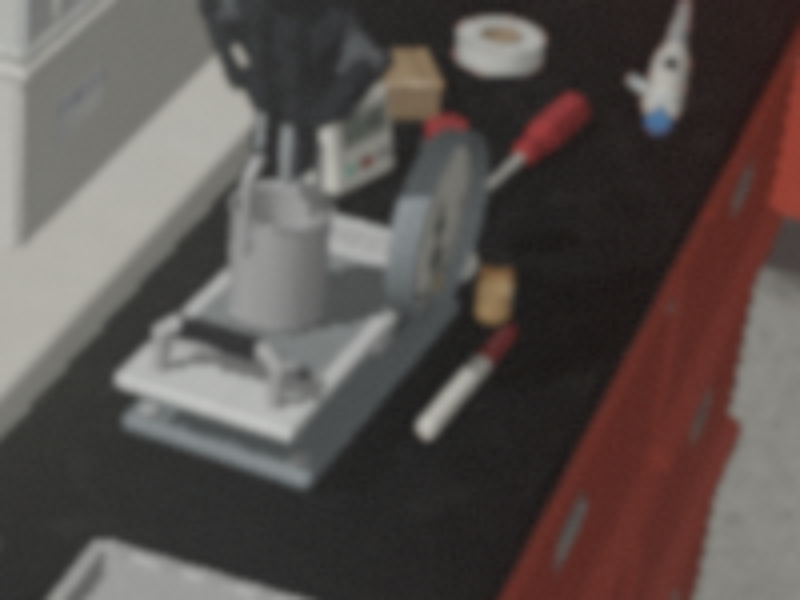

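The gripper is closed on the bail with a 12 mm gap and 39 N. Lifting now.

Call:
arm_command(
  targets=[
    {"tx": 0, "ty": 0, "tz": -4, "wx": 0, "wy": 0, "wz": 0, "fingers": -1},
    {"tx": 0, "ty": 0, "tz": -15, "wx": 0, "wy": 0, "wz": 0, "fingers": -1},
    {"tx": 0, "ty": 0, "tz": -35, "wx": 0, "wy": 0, "wz": 0, "fingers": -1},
    {"tx": 0, "ty": 0, "tz": -58, "wx": 0, "wy": 0, "wz": 0, "fingers": -1},
    {"tx": 0, "ty": 0, "tz": -75, "wx": 0, "wy": 0, "wz": 0, "fingers": -1},
  ],
  squeeze=60,
)

```text
time_s: 3.9
eef_pos: [517.8, -277.4, 396.6]
tcp_rot: [[0.367, 0.93, 0.001], [0.93, -0.367, -0.0], [0.0, 0.001, -1.0]]
force: [0.6, -0.5, -2.5]
finger_gap: 10.6
gripper_force: 58.4
```

```bash
python3 - <<'E'
from h import *
np.set_printoptions(precision=1,suppress=True)
st()
im,d=vision.snapshot("top");P=np.load("P.npy")
for r in outline_of("top","tool_tray")[:2]:
    k=r["mask"].astype(np.uint8); print(r["conf"],r["at"],k.sum(),cv2.boundingRect(k))
    rect=cv2.minAreaRect(np.argwhere(k)[:,::-1].astype(np.float32)); print(rect)
    for c in cv2.boxPoints(rect): print(at_z("top",c,19))
# rim by depth
s=P[255:365,115:285]; h=s[...,2]
k=(h>13)&(h<24); q=s[k]; print(np.percentile(q[:,0],[1,3,97,99]),np.percentile(q[:,1],[1,3,97,99]))
for row in range(270,356,3): 
    print(row, [round(float(P[row,c,2]),0) for c in (230,245)], round(float(P[row,230,0])))
print([ (c,round(float(P[312,c,1])),round(float(P[312,c,2]))) for c in list(range(124,142,2))+list(range(248,266,2))])
E
```

```text
3.9 q [ 0.6  0.4 -0.3  1.7  0.1  1.1 -0.1] p [ 517.8 -277.4  396.6] F [ 0.6 -0.5 -2.5] gap 10.6 gf 58.37571144104004
[[ 0.4  0.9  0. ]
 [ 0.9 -0.4 -0. ]
 [ 0.   0.  -1. ]]
0.5 [306.9, 285.2] 1163 (293, 261, 98, 58)
((343.08734130859375, 288.91534423828125), (101.09599304199219, 45.43806076049805), 8.498558044433594)
[ 466.2 -153.4   19. ]
[ 581.5 -170.1   19. ]
[ 542.7 -428.2   19. ]
[ 428.3 -407.6   19. ]
[359.1 359.3 578.4 586.3] [-67.9 -66.7 281.  289.1]
270 [2.0, -1.0] 555
273 [2.0, -1.0] 547
276 [2.0, -2.0] 539
279 [23.0, 25.0] 529
282 [-4.0, 5.0] 524
285 [2.0, 3.0] 516
288 [4.0, 4.0] 508
291 [0.0, 3.0] 500
294 [4.0, 6.0] 492
297 [1.0, -0.0] 485
300 [2.0, 3.0] 477
303 [4.0, 2.0] 469
306 [5.0, 2.0] 462
309 [4.0, -1.0] 454
312 [-1.0, 1346.0] 447
315 [10.0, 5.0] 439
318 [2.0, 6.0] 431
321 [2.0, 5.0] 424
324 [0.0, 4.0] 416
327 [-4.0, 5.0] 409
330 [3.0, 6.0] 401
333 [3.0, 5.0] 393
336 [2.0, 2.0] 386
339 [-3.0, 6.0] 378
342 [2.0, 2.0] 371
345 [20.0, 24.0] 364
348 [-0.0, -0.0] 356
351 [-2.0, 2.0] 348
354 [-5.0, 2.0] 341
[(124, 267, 15), (126, 260, 21), (128, 255, 23), (130, 249, 24), (132, 245, 20), (134, 241, 17), (136, 236, 20), (138, 237, 0), (140, 231, 1), (248, -45, -3), (250, -51, 3), (252, -56, 0), (254, -63, 23), (256, -68, 22), (258, -71, -2), (260, -77, 2), (262, -82, 2), (264, -86, -3)]
```

Call:
arm_command(
  targets=[
    {"tx": 12, "ty": -9, "tz": 0, "wx": 0, "wy": 0, "wz": 0, "fingers": -1},
    {"tx": 36, "ty": -26, "tz": 0, "wx": 0, "wy": 0, "wz": 0, "fingers": -1},
    {"tx": 68, "ty": -49, "tz": 0, "wx": 0, "wy": 0, "wz": 0, "fingers": -1},
    {"tx": 102, "ty": -74, "tz": 0, "wx": 0, "wy": 0, "wz": 0, "fingers": -1},
    {"tx": 136, "ty": -98, "tz": 0, "wx": 0, "wy": 0, "wz": 0, "fingers": -1},
  ],
)

```text
time_s: 4.5
eef_pos: [474.9, -112.7, 393.4]
tcp_rot: [[0.367, 0.93, -0.002], [0.93, -0.367, 0.001], [-0.0, -0.002, -1.0]]
force: [-0.1, 0.4, -2.2]
finger_gap: 11.1
gripper_force: 58.4
```

Call:
arm_command(
  targets=[
    {"tx": 34, "ty": -25, "tz": 10, "wx": 0, "wy": 0, "wz": 0, "fingers": -1},
    {"tx": 64, "ty": -46, "tz": 30, "wx": 0, "wy": 0, "wz": 0, "fingers": -1},
    {"tx": 86, "ty": -62, "tz": 50, "wx": 0, "wy": 0, "wz": 0, "fingers": -1},
    {"tx": 98, "ty": -71, "tz": 70, "wx": 0, "wy": 0, "wz": 0, "fingers": -1},
    {"tx": 98, "ty": -71, "tz": 85, "wx": 0, "wy": 0, "wz": 0, "fingers": -1},
  ],
)

```text
time_s: 5.0
eef_pos: [444.2, 5.2, 307.9]
tcp_rot: [[0.363, 0.932, -0.003], [0.932, -0.363, 0.001], [-0.0, -0.003, -1.0]]
force: [0.4, -0.4, -2.3]
finger_gap: 10.6
gripper_force: 58.4
```

```bash
python3 - <<'E'
from h import *
st();plan([446,3,267],-0.376)
im,d=vision.snapshot("top"); save(cv2.resize(im[230:380,110:310],(800,600)),"t2")
E
```

```text
5.0 q [ 0.201  0.298 -0.403  2.089  0.161  0.787 -0.672] p [444.2   5.2 307.9] F [ 0.4 -0.4 -2.3] gap 10.6 gf 58.42247664928436
[[ 0.363  0.932 -0.003]
 [ 0.932 -0.363  0.001]
 [-0.    -0.003 -1.   ]]
t 5.0 shift [-1.4  2.6 40.9] w [-0.003  0.     0.005]
t 5.0 shift [-1.4  2.6 40.9] w [-0.    -0.005 -3.137]
```

View pics/t2.png

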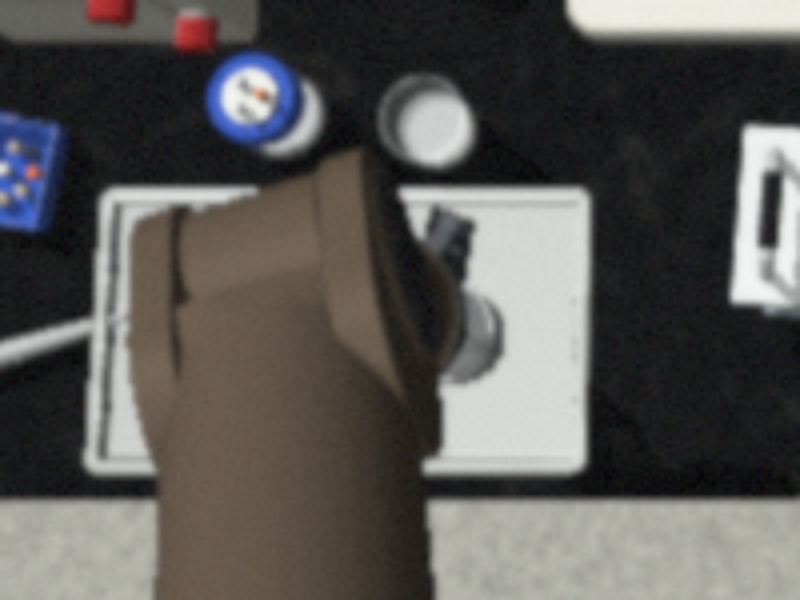

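The can hangs over the free right half at crop (475,335), with clear tray around it. Lowering it gently.

Call:
arm_command(
  targets=[
    {"tx": -3, "ty": 2, "tz": 14, "wx": 0, "wy": 0, "wz": 0, "fingers": -1},
    {"tx": -5, "ty": 2, "tz": 26, "wx": 0, "wy": 0, "wz": 0, "fingers": -1},
    {"tx": -5, "ty": 2, "tz": 33, "wx": 0, "wy": 0, "wz": 0, "fingers": -1},
    {"tx": -5, "ty": 2, "tz": 36, "wx": 0, "wy": 0, "wz": 0, "fingers": -1},
    {"tx": -5, "ty": 2, "tz": 38, "wx": 0, "wy": 0, "wz": 0, "fingers": -1},
  ],
)

```text
time_s: 5.55
eef_pos: [446.4, -3.0, 271.7]
tcp_rot: [[0.367, 0.93, -0.0], [0.93, -0.367, 0.0], [-0.0, -0.0, -1.0]]
force: [-0.1, -0.5, -2.1]
finger_gap: 10.8
gripper_force: 58.4
```

Call:
arm_command(
  targets=[
    {"tx": 0, "ty": 0, "tz": 1, "wx": 0, "wy": 0, "wz": 0, "fingers": -1},
    {"tx": 0, "ty": 0, "tz": 2, "wx": 0, "wy": 0, "wz": 0, "fingers": -1},
    {"tx": 0, "ty": 0, "tz": 2, "wx": 0, "wy": 0, "wz": 0, "fingers": -1},
  ],
)

```text
time_s: 5.85
eef_pos: [446.6, -3.2, 269.9]
tcp_rot: [[0.367, 0.93, 0.0], [0.93, -0.367, -0.0], [0.0, 0.0, -1.0]]
force: [0.0, -0.0, -2.0]
finger_gap: 11.2
gripper_force: 58.4
```

Call:
arm_command(
  targets=[
    {"tx": 0, "ty": 0, "tz": 1, "wx": 0, "wy": 0, "wz": 0, "fingers": -1},
    {"tx": 0, "ty": 0, "tz": 2, "wx": 0, "wy": 0, "wz": 0, "fingers": -1},
    {"tx": 0, "ty": 0, "tz": 2, "wx": 0, "wy": 0, "wz": 0, "fingers": -1},
  ],
)

```text
time_s: 6.15
eef_pos: [446.7, -3.0, 268.2]
tcp_rot: [[0.367, 0.93, 0.001], [0.93, -0.367, 0.0], [0.0, 0.001, -1.0]]
force: [-1.8, 0.3, 5.3]
finger_gap: 10.8
gripper_force: 59.4
```

The can is standing on the tray floor: the force went from -2 to +5 N. Releasing it and backing straight up.

Call:
arm_command(
  targets=[
    {"tx": 0, "ty": 0, "tz": 0, "wx": 0, "wy": 0, "wz": 0, "fingers": -0.4},
    {"tx": 0, "ty": 0, "tz": 0, "wx": 0, "wy": 0, "wz": 0, "fingers": 0},
    {"tx": 0, "ty": 0, "tz": 0, "wx": 0, "wy": 0, "wz": 0, "fingers": 0.3},
    {"tx": 0, "ty": 0, "tz": 0, "wx": 0, "wy": 0, "wz": 0, "fingers": 0.3},
    {"tx": 0, "ty": 0, "tz": -8, "wx": 0, "wy": 0, "wz": 0, "fingers": 0.3},
  ],
)

```text
time_s: 6.65
eef_pos: [446.1, -3.3, 275.3]
tcp_rot: [[0.367, 0.93, -0.002], [0.93, -0.367, -0.0], [-0.001, -0.002, -1.0]]
force: [0.6, -0.5, 0.1]
finger_gap: 55.5
gripper_force: 0.0
```

Call:
arm_command(
  targets=[
    {"tx": 0, "ty": 0, "tz": -25, "wx": 0, "wy": 0, "wz": 0, "fingers": 0.3},
    {"tx": 0, "ty": 0, "tz": -50, "wx": 0, "wy": 0, "wz": 0, "fingers": 0.3},
    {"tx": 0, "ty": 0, "tz": -80, "wx": 0, "wy": 0, "wz": 0, "fingers": 0.3},
    {"tx": 0, "ty": 0, "tz": -105, "wx": 0, "wy": 0, "wz": 0, "fingers": 0.3},
    {"tx": 0, "ty": 0, "tz": -105, "wx": 0, "wy": 0, "wz": 0, "fingers": 0.3},
  ],
)

```text
time_s: 7.15
eef_pos: [447.4, -2.8, 384.3]
tcp_rot: [[0.367, 0.93, 0.006], [0.93, -0.367, -0.0], [0.002, 0.006, -1.0]]
force: [1.0, -0.4, 0.0]
finger_gap: 55.7
gripper_force: 0.0
```

```bash
python3 - <<'E'
from h import *
np.set_printoptions(precision=1,suppress=True)
st()
im,d=vision.snapshot("side"); im2,d2=vision.snapshot("top")
for c,dd in (("side",d),("top",d2)):
  for n in ("can","can_handle","plate_handle"):
    for r in spot_point(c,n)[:3]: print(c,n,round(r["conf"],2),r["at"],at_depth(c,r["at"],dd))
save(np.vstack([cv2.resize(im[190:415,250:550],(800,600))]),"s3")
plan([515.6,-185,300],1.4958)
E
```

```text
7.15 q [ 0.2  0.2 -0.4  2.   0.1  1.  -0.6] p [447.4  -2.8 384.3] F [ 1.  -0.4  0. ] gap 55.7 gf 0.0
[[ 0.4  0.9  0. ]
 [ 0.9 -0.4 -0. ]
 [ 0.   0.  -1. ]]
side can 0.68 [355.2, 357.3] [426.9  18.9  37.2]
side can_handle 0.76 [353.7, 317.8] [442.5   0.2 114.4]
side plate_handle 0.72 [355.7, 273.7] [ 511.7 -182.5   93.1]
side plate_handle 0.38 [381.6, 258.1] [393.3  13.8 268. ]
top can 0.93 [230.8, 310.1] [451.1  -2.2   7. ]
top can 0.92 [207.7, 196.1] [752.3  67.6   5.4]
top can 0.65 [224.8, 164.5] [828.6  18.6  41.8]
top can_handle 0.98 [217.0, 144.2] [857.7  27.8 115. ]
top can_handle 0.68 [222.5, 311.9] [435.3 -42.9 398.9]
top plate_handle 0.76 [299.9, 282.5] [ 514.6 -179.9   90.5]
t 7.55 shift [-143.6  131.4   79.9] w [-0.  -0.  -1.9]
t 7.55 shift [-143.6  131.4   79.9] w [-0.   0.   1.3]
```

View pics/s3.png

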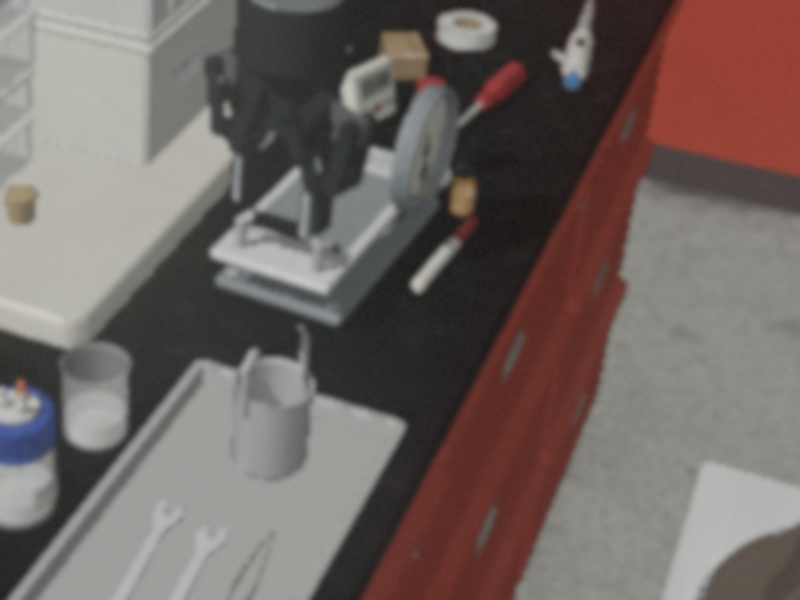

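The can stands upright in the tray at crop (270,415), clear of the beaker and the tools. The gauge face can't be read from the fixed cameras, so I bring the wrist camera in front of the dial, from the robot's side, to measure the index.

```bash
cat >> h.py <<'E'
def frame(z,x):
    z=np.array(z,float);z/=np.linalg.norm(z);x=np.array(x,float);x-=z*(x@z);x/=np.linalg.norm(x);return np.c_[x,np.cross(z,x),z]
def camtool():
    s=sensors.get_state();m=vision.camera_model("wrist");R=np.array(s["tcp_rot"]);Rc=np.array(m["R"]);t=np.array(m["t"])
    return R.T@(-Rc.T@t-np.array(s["eef_pos"])), R.T@Rc.T, np.array(m["camera_matrix"])
E
python3 - <<'E'
from h import *
np.set_printoptions(precision=3,suppress=True)
c,A,K=camtool();print(c,A,K)
s=sensors.get_state();p=np.array(s["eef_pos"]);R=np.array(s["tcp_rot"])
Y=-0.075;S=np.array([515.6,-185,0])-np.array([-150*np.sin(Y),150*np.cos(Y),0])
dial=S+np.array([np.cos(Y)*-73+8*np.sin(Y),np.sin(Y)*-73-8*np.cos(Y),103]);print("S",S,"dial",dial)
for yaw in (0.2,0.5):
  for tilt in (0.7,0.9):
    h=np.array([np.cos(yaw),np.sin(yaw),0])
    T=frame(h*np.sin(tilt)-np.array([0,0,np.cos(tilt)]),h*np.cos(tilt)+np.array([0,0,np.sin(tilt)]))
    d=T@A@np.linalg.inv(K)@np.array([320,170,1.]);d/=np.linalg.norm(d)
    cam=dial-230*d;tcp=cam-T@c
    print(yaw,tilt,"view",d,"tcp",tcp,"tip",tcp+173*T[:,2],"shift",R.T@(tcp-p),"w",Ro.from_matrix(R.T@T).as_rotvec())
E
```

```text
[70.879  1.545 30.969] [[ 0.001 -0.961 -0.278]
 [ 1.     0.001  0.   ]
 [ 0.    -0.278  0.961]] [[397.47    0.    314.316]
 [  0.    397.47  240.561]
 [  0.      0.      1.   ]]
S [ 504.361 -334.578    0.   ] dial [ 430.966 -337.086  103.   ]
0.2 0.7 view [ 0.552  0.097 -0.828] tcp [ 231.112 -372.725  271.558] tip [ 340.34  -350.584  139.24 ] shift [-422.636  -64.282  108.757] w [-0.349  0.642  0.952]
0.2 0.9 view [ 0.702  0.128 -0.701] tcp [ 202.257 -378.574  227.878] tip [ 335.071 -351.652  120.339] shift [-438.648  -88.91   152.481] w [-0.448  0.824  0.924]
0.5 0.7 view [ 0.498  0.256 -0.828] tcp [ 250.57  -430.195  271.558] tip [ 348.377 -376.763  139.24 ] shift [-468.946  -25.081  108.724] w [-0.244  0.672  0.665]
0.5 0.9 view [ 0.633  0.33  -0.701] tcp [ 224.733 -444.31   227.878] tip [ 343.659 -379.34   120.339] shift [-491.539  -43.867  152.444] w [-0.313  0.864  0.646]
```

Call:
arm_command(
  targets=[
    {"tx": -20, "ty": -1, "tz": 0, "wx": 0, "wy": 0, "wz": 0, "fingers": 0.3},
    {"tx": -65, "ty": -3, "tz": 0, "wx": 0, "wy": 0, "wz": 0, "fingers": 0.3},
    {"tx": -112, "ty": -6, "tz": 0, "wx": 0, "wy": 0, "wz": 0, "fingers": 0.3},
    {"tx": -160, "ty": -8, "tz": 0, "wx": 0, "wy": 0, "wz": 0, "fingers": 0.3},
    {"tx": -208, "ty": -11, "tz": 0, "wx": 0, "wy": 0, "wz": 0, "fingers": 0.3},
  ],
)

```text
time_s: 8.05
eef_pos: [358.8, -194.0, 380.5]
tcp_rot: [[0.367, 0.93, -0.0], [0.93, -0.367, 0.0], [0.0, -0.0, -1.0]]
force: [1.2, -0.3, 0.1]
finger_gap: 55.5
gripper_force: 0.0
```

Call:
arm_command(
  targets=[
    {"tx": -40, "ty": -2, "tz": 0, "wx": -0.03, "wy": 0.07, "wz": 0.07, "fingers": 0.3},
    {"tx": -80, "ty": -4, "tz": 0, "wx": -0.06, "wy": 0.15, "wz": 0.15, "fingers": 0.3},
    {"tx": -120, "ty": -6, "tz": 0, "wx": -0.09, "wy": 0.24, "wz": 0.24, "fingers": 0.3},
    {"tx": -160, "ty": -8, "tz": 0, "wx": -0.12, "wy": 0.33, "wz": 0.33, "fingers": 0.3},
    {"tx": -200, "ty": -10, "tz": 0, "wx": -0.15, "wy": 0.42, "wz": 0.42, "fingers": 0.3},
  ],
)

```text
time_s: 8.55
eef_pos: [276.2, -376.5, 380.7]
tcp_rot: [[0.644, 0.682, 0.348], [0.634, -0.73, 0.256], [0.428, 0.056, -0.902]]
force: [0.9, 0.4, -0.8]
finger_gap: 55.9
gripper_force: 0.0
```

```bash
cat > v.py <<'E'
from h import *
np.set_printoptions(precision=3,suppress=True)
st();c,A,K=camtool()
s=sensors.get_state();p=np.array(s["eef_pos"]);R=np.array(s["tcp_rot"])
dial=np.array([431,-337,103.])
print("dial px",proj("wrist",dial))
for yaw,tilt in ((.5,.7),(.5,.6)):
    h=np.array([np.cos(yaw),np.sin(yaw),0])
    T=frame(h*np.sin(tilt)-np.array([0,0,np.cos(tilt)]),h*np.cos(tilt)+np.array([0,0,np.sin(tilt)]))
    d=T@A@np.linalg.inv(K)@np.array([320,170,1.]);d/=np.linalg.norm(d)
    tcp=dial-230*d-T@c
    print(yaw,tilt,"tcp",tcp,"shift",R.T@(tcp-p),"w",Ro.from_matrix(R.T@T).as_rotvec())
E
python3 v.py
```

```text
8.55 q [ 1.055  0.241 -0.064  1.981 -0.515  1.011  0.483] p [ 276.2 -376.5  380.7] F [ 0.9  0.4 -0.8] gap 55.9 gf 0.0
[[ 0.644  0.682  0.348]
 [ 0.634 -0.73   0.256]
 [ 0.428  0.056 -0.902]]
dial px [396.592 219.179]
0.5 0.7 tcp [ 250.266 -430.77   271.701] shift [-97.807  15.842  75.369] w [-0.089  0.248  0.242]
0.5 0.6 tcp [ 265.939 -422.208  291.181] shift [-73.947  21.37   65.442] w [-0.077  0.149  0.246]
```

Working well, joints comfortable. Finish the approach to the viewing pose.

Call:
arm_command(
  targets=[
    {"tx": -25, "ty": 4, "tz": 19, "wx": -0.02, "wy": 0.06, "wz": 0.06, "fingers": 0.3},
    {"tx": -49, "ty": 8, "tz": 38, "wx": -0.04, "wy": 0.12, "wz": 0.12, "fingers": 0.3},
    {"tx": -73, "ty": 12, "tz": 57, "wx": -0.07, "wy": 0.19, "wz": 0.18, "fingers": 0.3},
    {"tx": -98, "ty": 16, "tz": 75, "wx": -0.09, "wy": 0.25, "wz": 0.24, "fingers": 0.3},
    {"tx": -98, "ty": 16, "tz": 75, "wx": -0.09, "wy": 0.25, "wz": 0.24, "fingers": 0.3},
  ],
)

```text
time_s: 9.05
eef_pos: [248.4, -431.0, 268.2]
tcp_rot: [[0.674, 0.479, 0.563], [0.364, -0.878, 0.311], [0.643, -0.005, -0.766]]
force: [-0.8, 0.8, 0.8]
finger_gap: 55.5
gripper_force: 0.0
```

Call:
arm_command(
  targets=[
    {"tx": 0, "ty": 0, "tz": 0, "wx": 0, "wy": 0, "wz": 0, "fingers": 0.3},
    {"tx": 0, "ty": 0, "tz": 0, "wx": 0, "wy": 0, "wz": 0, "fingers": 0.3},
    {"tx": 0, "ty": 0, "tz": 0, "wx": 0, "wy": 0, "wz": 0, "fingers": 0.3},
    {"tx": 0, "ty": 0, "tz": 0, "wx": 0, "wy": 0, "wz": 0, "fingers": 0.3},
  ],
)

```text
time_s: 9.45
eef_pos: [251.6, -429.6, 273.4]
tcp_rot: [[0.669, 0.486, 0.563], [0.375, -0.874, 0.309], [0.642, 0.004, -0.766]]
force: [0.2, -0.5, 0.8]
finger_gap: 55.5
gripper_force: 0.0
```

```bash
python3 - <<'E'
from h import *
np.set_printoptions(precision=2,suppress=True)
st(); m=vision.camera_model("wrist"); im,d=vision.snapshot("wrist")
np.savez("w2.npz",im=im,d=d,R=m["R"],t=m["t"],K=m["camera_matrix"])
dial=np.array([431,-337,103.]); c=proj("wrist",dial,m); print(c)
for n in ("dial_centre","pointer_tip","index_mark"):
    for r in spot_point("wrist",n)[:2]: print(n,r["conf"],r["at"],at_depth("wrist",r["at"],d,m))
x0,y0=int(c[0])-120,max(int(c[1])-90,0); print("crop",x0,y0)
save(cv2.resize(im[y0:y0+180,max(x0,0):x0+240],(800,600),interpolation=cv2.INTER_CUBIC),"w2")
E
```

```text
9.45 q [ 1.25  0.48 -0.09  2.03 -0.86  0.93  0.74] p [ 251.6 -429.6  273.4] F [ 0.2 -0.5  0.8] gap 55.5 gf 0.0
[[ 0.67  0.49  0.56]
 [ 0.38 -0.87  0.31]
 [ 0.64  0.   -0.77]]
[322.57 173.37]
dial_centre 0.9 [337.8, 159.3] [ 440.09 -341.67  108.63]
pointer_tip 0.65 [333.0, 202.6] [ 444.15 -339.52   50.81]
index_mark 0.39 [346.9, 203.8] [ 442.35 -350.45   61.5 ]
crop 202 83
```

View pics/w2.png

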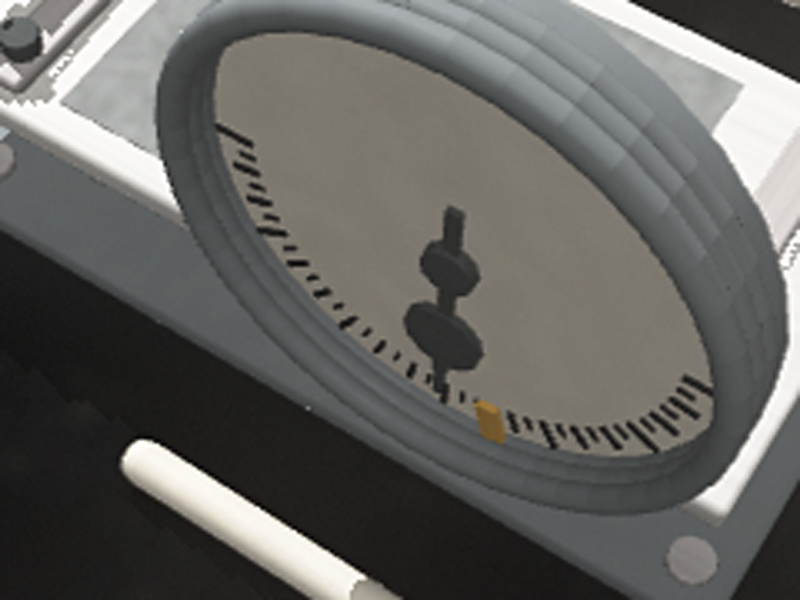

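The wrist view shows the dial hub at crop (449,268), the pointer tip near (440,390), and the inner end of the brass index near (487,404). I intersect these rays with the dial plane.

```bash
python3 - <<'E'
from h import *
np.set_printoptions(precision=2,suppress=True)
z=np.load("w2.npz");m=dict(R=z["R"],t=z["t"],camera_matrix=z["K"]);im,d=z["im"],z["d"]
# brass centroid
hsv=cv2.cvtColor(im,cv2.COLOR_RGB2HSV)
k=(hsv[...,1]>120)&(hsv[...,0]>10)&(hsv[...,0]<30); k[:,:330]=0;k[:,370:]=0;k[:190]=0;k[:][225:]=0
v,u=np.nonzero(k);print("brass",len(u),u.mean(),v.mean())
# plane from depth on dial face
o,_=ray("wrist",(0,0),m)
pts=[]
for (a,b) in [(350,150),(320,130),(500,200),(550,300),(620,380),(300,250),(500,330),(350,250),(400,100)]:
    q=at_depth("wrist",(202+.3*a,83+.3*b),d,m); pts.append(q)
pts=np.array(pts);c=pts.mean(0);n=np.linalg.svd(pts-c)[2][2];print(c,n,(pts-c)@n)
for Y in (-0.075,-0.09,-0.06):
  for off in (-73,-68,-65):
    N=np.array([np.cos(Y),np.sin(Y),0]);T=np.array([-np.sin(Y),np.cos(Y),0]);S=np.array([504.4,-334.6,0])
    def hit(px,off=off):
        o,dd=ray("wrist",px,m);X=o+dd*((S+off*N-o)@N)/(dd@N);return np.array([(X-S)@T,X[2]])
    f=lambda a,b:hit((202+.3*a,83+.3*b))
    C=f(449,268);P=f(440,391);I=f(488,405);B=hit((u.mean(),v.mean()));I2=f(491,441)
    an=lambda q:(np.arctan2(-(q-C)[0],-(q-C)[1]),np.hypot(*(q-C)))
    print(Y,off,"C",C,"ptr",an(P),"idx in",an(I),"out",an(I2),"brass",an(B))
E
```

```text
brass 72 348.625 209.04166666666666
[ 444.92 -335.02  103.63] [-1.    0.07 -0.  ] [ 0.08  0.33 -0.06 -0.03  0.2  -0.12 -0.17  0.02 -0.25]
-0.075 -73 C [-16.32 119.45] ptr (np.float64(0.01471615111620777), np.float64(38.662964825102144)) idx in (np.float64(0.29967319210683735), np.float64(35.652857243692914)) out (np.float64(0.2615485005159684), np.float64(47.776085012766515)) brass (np.float64(0.2782348436373267), np.float64(40.68569408466979))
-0.075 -68 C [-13.71 111.39] ptr (np.float64(0.01471615111620698), np.float64(40.439801366686154)) idx in (np.float64(0.29967319210683663), np.float64(37.29135806350955)) out (np.float64(0.26154850051596823), np.float64(49.97173384747234)) brass (np.float64(0.27823484363732653), np.float64(42.55548933437123))
-0.075 -65 C [-12.15 106.56] ptr (np.float64(0.014716151116205712), np.float64(41.50590329163658)) idx in (np.float64(0.29967319210683674), np.float64(38.27445855539956)) out (np.float64(0.2615485005159681), np.float64(51.28912314829587)) brass (np.float64(0.27823484363732653), np.float64(43.67736648419211))
-0.09 -73 C [-17.55 119.87] pt
[... 1124 characters left out ...]
833498853)) brass (np.float64(0.27442625299540446), np.float64(41.07147661011991))
-0.06 -68 C [-12.59 111.08] ptr (np.float64(0.014598444858588949), np.float64(40.52703519807799)) idx in (np.float64(0.2954500566130643), np.float64(37.638251772010925)) out (np.float64(0.25805242336503303), np.float64(50.418031510927165)) brass (np.float64(0.27442625299540374), np.float64(42.94052990804295))
-0.06 -65 C [-11.09 106.28] ptr (np.float64(0.014598444858589047), np.float64(41.58543651200058)) idx in (np.float64(0.2954500566130642), np.float64(38.621209813094964)) out (np.float64(0.258052423365034), np.float64(51.7347454164903)) brass (np.float64(0.27442625299540446), np.float64(44.06196188679672))
```

```bash
python3 - <<'E'
from h import *
np.set_printoptions(precision=3,suppress=True)
z=np.load("w2.npz");m=dict(R=z["R"],t=z["t"],camera_matrix=z["K"]);im=z["im"]
Y=-0.072;N=np.array([np.cos(Y),np.sin(Y),0]);T=np.array([-np.sin(Y),np.cos(Y),0]);S=np.array([504.4,-334.6,0])
def hit(a,b,off):
    o,dd=ray("wrist",(202+.3*a,83+.3*b),m);X=o+dd*((S+off*N-o)@N)/(dd@N);return np.array([(X-S)@T,X[2]])
for op in (-66,-64,-62):
  C=hit(449,268,op);P=hit(440,391,op);C[0]=(C[0]+P[0])/2   # plumb
  for oi in (-66,-64,-62,-60):
    r=[]
    for px in ((488,405),(491,441)):
        q=hit(*px,oi)-C;r+=[np.arctan2(-q[0],-q[1]),np.hypot(*q)]
    print(op,oi,C,np.hypot(*(P-C)),np.array(r))
# rectified face view: plane off -60, 6 px/mm, about C
c0=hit(449,268,-62);H=[];W=[]
q=[(-50,-65),(50,-65),(50,25),(-50,25)]
for a,b in q:
    X=S-60*N+T*(c0[0]-a)+np.array([0,0,c0[1]+b]); H.append(proj("wrist",X,m)); W.append((300+6*a,180-6*b))
M=cv2.getPerspectiveTransform(np.float32(H),np.float32(W))
out=cv2.warpPerspective(im,M,(600,570),flags=cv2.INTER_CUBIC);save(out,"rect")
E
```

```text
-66 -66 [-12.756 108.107] 41.16414178234195 [ 0.291 37.929  0.255 50.863]
-66 -64 [-12.756 108.107] 41.16414178234195 [ 0.245 41.415  0.222 54.625]
-66 -62 [-12.756 108.107] 41.16414178234195 [ 0.206 44.976  0.193 58.44 ]
-66 -60 [-12.756 108.107] 41.16414178234195 [ 0.173 48.595  0.168 62.297]
-64 -66 [-11.726 104.888] 41.87377345779071 [ 0.346 35.192  0.293 48.041]
-64 -64 [-11.726 104.888] 41.87377345779071 [ 0.291 38.583  0.255 51.74 ]
-64 -62 [-11.726 104.888] 41.87377345779071 [ 0.246 42.068  0.222 55.501]
-64 -60 [-11.726 104.888] 41.87377345779071 [ 0.207 45.627  0.194 59.315]
-62 -66 [-10.696 101.668] 42.58340513323947 [ 0.409 32.577  0.335 45.296]
-62 -64 [-10.696 101.668] 42.58340513323947 [ 0.345 35.845  0.292 48.918]
-62 -62 [-10.696 101.668] 42.58340513323947 [ 0.291 39.236  0.255 52.616]
-62 -60 [-10.696 101.668] 42.58340513323947 [ 0.246 42.721  0.223 56.378]
```

View pics/rect.png

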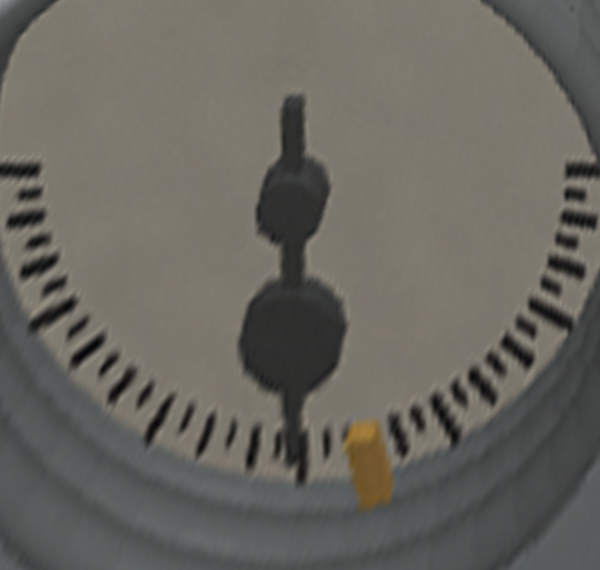

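The rectified dial shows the face ticks centred at (302,170) with the 0° tick at (302,468) and 30° at (452,430). The brass index sits at about 14°. I refine that by fitting a box model to the brass pixels.

```bash
python3 - <<'E'
from h import *
from scipy.optimize import differential_evolution as DE
z=np.load("w2.npz");m=dict(R=z["R"],t=z["t"],camera_matrix=z["K"]);im=z["im"]
Y=-0.072;N=np.array([np.cos(Y),np.sin(Y),0]);T=np.array([-np.sin(Y),np.cos(Y),0]);S=np.array([504.4,-334.6,0])
o,dd=ray("wrist",(202+.3*449,83+.3*268),m);X=o+dd*((S-62*N-o)@N)/(dd@N);c0=np.array([(X-S)@T,X[2]])
U=8
big=cv2.resize(im[180:240,320:380],None,fx=U,fy=U,interpolation=cv2.INTER_CUBIC).astype(int)
s=(big[...,0]-big[...,2]); k=s>(np.percentile(s,99.5)/2); print(k.sum()/U**2, np.percentile(s,99.5))
nl,lab,stt,_=cv2.connectedComponentsWithStats(k.astype(np.uint8));k=lab==1+np.argmax(stt[1:,4])
yy,xx=np.nonzero(k);print(320+xx.mean()/U,180+yy.mean()/U)
def W(a,b,h): # mm right, mm up about face centre, height above face
    cx,cz=c0[0]-(302-300)/6, c0[1]+(180-170)/6
    return S+(-60-h)*N+T*(cx-a)+np.array([0,0,cz+b])
def cost(p,full=False):
    f,L,h,r0,w=p;pts=[]
    for hh in (0.2,h):
        for r in (r0,r0+L):
            for q in (-w/2,w/2):
                a=r*np.sin(f)+q*np.cos(f);b=-r*np.cos(f)+q*np.sin(f);pts.append(proj("wrist",W(a,b,hh),m))
    pts=(np.array(pts)-[320,180]+0.5)*U-0.5
    g=np.zeros(k.shape,np.uint8);cv2.fillConvexPoly(g,cv2.convexHull(np.round(pts).astype(np.int32)),1)
    return 1-(k&(g>0)).sum()/max(1,(k|(g>0)).sum())
for bd in ([(.1,.4),(6,14),(.5,5),(42,42.01),(5,5.01)],[(.1,.4),(6,14),(.5,5),(41,43),(4.8,5.6)],[(.1,.4),(6,14),(2,2.01),(41,43.5),(5,5.01)]):
    r=DE(cost,bd,seed=1,maxiter=60,popsize=12);print(r.x,r.fun)
E
```

```text
84.546875 73.0
349.0293845869525 209.28053964147108
[ 0.24327985 11.34341871  1.92001726 42.00881357  5.00736889] 0.07570207570207566
[ 0.24266245 10.92813703  1.83541972 42.62887807  4.90800976] 0.0430439520523066
[ 0.24372371 10.68790571  2.00130848 42.57524517  5.0068292 ] 0.050841389187253894
```

The fit puts the index at about 0.245 rad. Now to the plate handle, retreating upward first.

```bash
python3 - <<'E'
from h import *
plan([300,-385,385],-1.643); plan([512,-185,385],-1.643)
E
```

```text
t 9.65 shift [121.6 -15.2 -44.7] w [-0.199 -0.679  0.555]
t 9.65 shift [121.6 -15.2 -44.7] w [ 0.885 -0.259 -2.429]
t 9.65 shift [338.1 -87.4 136.6] w [-0.199 -0.679  0.555]
t 9.65 shift [338.1 -87.4 136.6] w [ 0.885 -0.259 -2.429]
```

Call:
arm_command(
  targets=[
    {"tx": 25, "ty": -3, "tz": -9, "wx": 0, "wy": 0, "wz": 0, "fingers": 0.2},
    {"tx": 49, "ty": -6, "tz": -18, "wx": -0.02, "wy": -0.08, "wz": 0.06, "fingers": 0.2},
    {"tx": 73, "ty": -9, "tz": -27, "wx": -0.05, "wy": -0.18, "wz": 0.15, "fingers": 0.2},
    {"tx": 97, "ty": -12, "tz": -36, "wx": -0.08, "wy": -0.28, "wz": 0.23, "fingers": 0.2},
    {"tx": 122, "ty": -15, "tz": -45, "wx": -0.11, "wy": -0.38, "wz": 0.31, "fingers": 0.2},
  ],
)

```text
time_s: 10.15
eef_pos: [297.3, -387.4, 379.0]
tcp_rot: [[0.927, 0.208, 0.312], [0.179, -0.977, 0.119], [0.33, -0.055, -0.942]]
force: [0.2, 0.6, -0.0]
finger_gap: 51.1
gripper_force: 0.0
```

```bash
python3 - <<'E'
from h import *
st();plan([512,-185,385],-1.643)
E
```

```text
10.15 q [ 0.871  0.228  0.075  1.983 -0.451  0.892 -0.148] p [ 297.3 -387.4  379. ] F [ 0.2  0.6 -0. ] gap 51.1 gf 0.0
[[ 0.927  0.208  0.312]
 [ 0.179 -0.977  0.119]
 [ 0.33  -0.055 -0.942]]
t 10.15 shift [ 237.2 -153.3   85.6] w [-0.101 -0.326  0.27 ]
t 10.15 shift [ 237.2 -153.3   85.6] w [ 0.469 -0.146 -2.831]
```

Call:
arm_command(
  targets=[
    {"tx": 25, "ty": -16, "tz": 9, "wx": -0.02, "wy": -0.06, "wz": 0.05, "fingers": 0.2},
    {"tx": 60, "ty": -39, "tz": 22, "wx": -0.04, "wy": -0.14, "wz": 0.11, "fingers": 0.2},
    {"tx": 100, "ty": -65, "tz": 36, "wx": -0.07, "wy": -0.22, "wz": 0.18, "fingers": 0.2},
    {"tx": 140, "ty": -90, "tz": 51, "wx": -0.09, "wy": -0.29, "wz": 0.24, "fingers": 0.2},
    {"tx": 178, "ty": -115, "tz": 64, "wx": -0.1, "wy": -0.326, "wz": 0.27, "fingers": 0.2},
  ],
)

```text
time_s: 10.65
eef_pos: [438.1, -254.2, 382.7]
tcp_rot: [[0.997, -0.073, 0.0], [-0.073, -0.997, 0.001], [0.0, -0.001, -1.0]]
force: [1.2, -0.1, 0.2]
finger_gap: 51.3
gripper_force: 0.0
```

```bash
python3 - <<'E'
from h import *
st();plan([512,-185,385],-1.643)
E
```

```text
10.65 q [ 0.348  0.263  0.09   1.893 -0.029  0.987 -1.193] p [ 438.1 -254.2  382.7] F [ 1.2 -0.1  0.2] gap 51.3 gf 0.0
[[ 0.997 -0.073  0.   ]
 [-0.073 -0.997  0.001]
 [ 0.    -0.001 -1.   ]]
t 10.65 shift [ 68.6 -74.4  -2.2] w [-0.001 -0.    -0.001]
t 10.65 shift [ 68.6 -74.4  -2.2] w [-1.000e-03  1.000e-03  3.141e+00]
```

Call:
arm_command(
  targets=[
    {"tx": 20, "ty": -21, "tz": 0, "wx": 0, "wy": 0, "wz": 0, "fingers": 0.2},
    {"tx": 42, "ty": -46, "tz": 2, "wx": 0, "wy": 0, "wz": 0, "fingers": 0.2},
    {"tx": 60, "ty": -65, "tz": 10, "wx": 0, "wy": 0, "wz": 0, "fingers": 0.2},
    {"tx": 69, "ty": -74, "tz": 20, "wx": 0, "wy": 0, "wz": 0, "fingers": 0.2},
    {"tx": 69, "ty": -74, "tz": 20, "wx": 0, "wy": 0, "wz": 0, "fingers": 0.2},
  ],
)

```text
time_s: 11.15
eef_pos: [512.2, -183.9, 361.1]
tcp_rot: [[0.998, -0.065, 0.0], [-0.065, -0.998, 0.005], [0.0, -0.005, -1.0]]
force: [-0.2, -0.1, 0.3]
finger_gap: 51.3
gripper_force: 0.0
```

Call:
arm_command(
  targets=[
    {"tx": 0, "ty": 0, "tz": 0, "wx": 0, "wy": 0, "wz": 0, "fingers": 0.2},
    {"tx": 0, "ty": 0, "tz": 0, "wx": 0, "wy": 0, "wz": 0, "fingers": 0.2},
  ],
)

```text
time_s: 11.35
eef_pos: [510.8, -186.9, 363.0]
tcp_rot: [[0.997, -0.071, 0.002], [-0.071, -0.997, 0.003], [0.002, -0.003, -1.0]]
force: [0.1, -0.1, -0.2]
finger_gap: 51.2
gripper_force: 0.0
```

```bash
python3 - <<'E'
from h import *
np.set_printoptions(precision=2,suppress=True)
st(); m=vision.camera_model("wrist"); im,d=vision.snapshot("wrist")
for r in spot_point("wrist","plate_handle")[:2]: print(r["conf"],r["at"],at_depth("wrist",r["at"],d,m))
for r in outline_of("wrist","plate_handle")[:1]: print(r["conf"],r["at"],r["mask"].sum())
o,_=ray("wrist",(0,0),m);vs,us=np.mgrid[0:480,0:640]
D=np.c_[us.ravel(),vs.ravel(),np.ones(us.size)]@np.linalg.inv(np.array(m["camera_matrix"])).T@np.array(m["R"])
P=(o+D*d.reshape(-1,1)).reshape(480,640,3)
g=im.max(2)
k=(d>0)&(P[...,2]>84)&(P[...,2]<100)&(np.abs(P[...,0]-515)<60)&(np.abs(P[...,1]+185)<30)
q=P[k];print(len(q),q.mean(0),cv2.minAreaRect(q[:,:2].astype(np.float32)))
k2=k&(g<90);q=P[k2];print("black",len(q),q.mean(0),cv2.minAreaRect(q[:,:2].astype(np.float32)),q[:,2].max())
k=(d>0)&(P[...,2]>49)&(P[...,2]<62)&(P[...,0]>470)&(P[...,0]<560)&(P[...,1]<-150)&(g>150)
q=P[k];A=np.c_[q[:,:2]-[515,-185],np.ones(len(q))];print("plate",len(q),np.linalg.lstsq(A,q[:,2],rcond=None)[0],q[:,1].max(),q[:,1].min())
save(im,"w4")
E
```

```text
11.35 q [ 0.21  0.34  0.05  1.83 -0.03  0.97 -1.36] p [ 510.8 -186.9  363. ] F [ 0.1 -0.1 -0.2] gap 51.2 gf 0.0
[[ 1.   -0.07  0.  ]
 [-0.07 -1.    0.  ]
 [ 0.   -0.   -1.  ]]
0.73 [318.5, 234.9] [ 518.11 -189.35   93.73]
0.67 [494.4, 238.6] 64045
2138 [ 520.35 -188.18   91.39] ((518.0213012695312, -188.2113494873047), (13.62928295135498, 75.7378158569336), 85.73613739013672)
black 1525 [ 518.42 -187.81   92.34] ((517.4641723632812, -187.76614379882812), (12.9950590133667, 47.66755676269531), 85.98379516601562) 95.50213127003181
plate 37667 [-0.   -0.   55.12] -164.976692890111 -410.5835749731367
```

The handle bar measures 48×13 mm at (517.5, −188), yaw −0.07, top at about 94 mm, which agrees with the description. Descending.

Call:
arm_command(
  targets=[
    {"tx": 4, "ty": 1, "tz": 30, "wx": 0, "wy": 0, "wz": 0, "fingers": 0.0},
    {"tx": 6, "ty": 1, "tz": 65, "wx": 0, "wy": 0, "wz": 0, "fingers": 0.0},
    {"tx": 6, "ty": 1, "tz": 95, "wx": 0, "wy": 0, "wz": 0, "fingers": 0.0},
    {"tx": 6, "ty": 1, "tz": 108, "wx": 0, "wy": 0, "wz": 0, "fingers": 0.0},
    {"tx": 6, "ty": 1, "tz": 112, "wx": 0, "wy": 0, "wz": 0, "fingers": 0.0},
  ],
)

```text
time_s: 12.0
eef_pos: [517.5, -186.6, 249.8]
tcp_rot: [[0.998, -0.069, 0.001], [-0.069, -0.998, 0.004], [0.0, -0.004, -1.0]]
force: [0.5, 1.3, -0.7]
finger_gap: 42.5
gripper_force: 0.0
```

Call:
arm_command(
  targets=[
    {"tx": 0, "ty": 0, "tz": 3, "wx": 0, "wy": 0, "wz": 0, "fingers": 0},
    {"tx": 0, "ty": 0, "tz": 4, "wx": 0, "wy": 0, "wz": 0, "fingers": 0},
    {"tx": 0, "ty": 0, "tz": 4, "wx": 0, "wy": 0, "wz": 0, "fingers": 0},
  ],
)

```text
time_s: 12.3
eef_pos: [518.5, -186.5, 247.7]
tcp_rot: [[0.998, -0.068, 0.004], [-0.068, -0.998, 0.003], [0.004, -0.003, -1.0]]
force: [0.8, -0.5, -0.5]
finger_gap: 43.0
gripper_force: 0.0
```

```bash
python3 - <<'E'
from h import *
st();plan([517.5,-188,243],-1.643)
E
```

```text
12.3 q [ 0.222  0.497  0.038  1.928 -0.034  0.714 -1.358] p [ 518.5 -186.5  247.7] F [ 0.8 -0.5 -0.5] gap 43.0 gf 0.0
[[ 0.998 -0.068  0.004]
 [-0.068 -0.998  0.003]
 [ 0.004 -0.003 -1.   ]]
t 12.3 shift [-0.9  1.6  4.7] w [-0.003 -0.004  0.004]
t 12.3 shift [-0.9  1.6  4.7] w [ 0.007 -0.005 -3.138]
```

Call:
arm_command(
  targets=[
    {"tx": 0, "ty": 1, "tz": 2, "wx": 0, "wy": 0, "wz": 0, "fingers": 0},
    {"tx": 0, "ty": 1.5, "tz": 4, "wx": 0, "wy": 0, "wz": 0, "fingers": -0.2},
    {"tx": 0, "ty": 1.5, "tz": 4.5, "wx": 0, "wy": 0, "wz": 0, "fingers": -0.4},
    {"tx": 0, "ty": 1.5, "tz": 4.5, "wx": 0, "wy": 0, "wz": 0, "fingers": -0.6},
    {"tx": 0, "ty": 1.5, "tz": 4.5, "wx": 0, "wy": 0, "wz": 0, "fingers": -1},
  ],
  squeeze=25,
)

```text
time_s: 12.8
eef_pos: [518.0, -187.9, 242.3]
tcp_rot: [[0.998, -0.068, 0.003], [-0.068, -0.998, 0.004], [0.002, -0.004, -1.0]]
force: [-2.0, -1.2, 0.8]
finger_gap: 12.9
gripper_force: 24.3
```

Call:
arm_command(
  targets=[
    {"tx": 0, "ty": 0, "tz": 0, "wx": 0, "wy": 0, "wz": 0, "fingers": -1},
    {"tx": 0, "ty": 0, "tz": 0, "wx": 0, "wy": 0, "wz": 0, "fingers": -1},
    {"tx": 0, "ty": 0, "tz": 0, "wx": 0, "wy": 0, "wz": 0, "fingers": -1},
  ],
)

```text
time_s: 13.1
eef_pos: [518.0, -187.8, 242.2]
tcp_rot: [[0.998, -0.068, 0.003], [-0.068, -0.998, 0.004], [0.002, -0.004, -1.0]]
force: [-0.2, -0.5, 0.6]
finger_gap: 13.0
gripper_force: 24.3
```

```bash
cat > tilt.py <<'E'
from h import *
np.set_printoptions(precision=3,suppress=True)
st()
def fit(cam,im,d):
    m=vision.camera_model(cam);o,_=ray(cam,(0,0),m);vs,us=np.mgrid[0:480,0:640]
    D=np.c_[us.ravel(),vs.ravel(),np.ones(us.size)]@np.linalg.inv(np.array(m["camera_matrix"])).T@np.array(m["R"])
    P=(o+D*d.reshape(-1,1)).reshape(480,640,3)
    Y=-0.071;H=np.array([517.5,-187.8]);S=H-150*np.array([-np.sin(Y),np.cos(Y)])
    q=P-np.r_[S,0];lx=q[...,0]*np.cos(Y)+q[...,1]*np.sin(Y);ly=-q[...,0]*np.sin(Y)+q[...,1]*np.cos(Y);z=P[...,2]
    best=None
    for s0 in np.arange(-0.05,0.4,0.01):
        k=(d>0)&(np.abs(lx)<42)&(ly>-60)&(ly<115)&(np.abs(z-55-s0*ly)<6)
        if best is None or k.sum()>best[0]: best=(k.sum(),s0)
    a,b,c=best[1],0,55
    for i in range(6):
        k=(d>0)&(np.abs(lx)<42)&(ly>-62)&(ly<118)&(np.abs(z-c-a*ly-b*lx)<5)
        A=np.c_[ly[k],lx[k],np.ones(k.sum())];a,b,c=np.linalg.lstsq(A,z[k],rcond=None)[0]
    print(cam,k.sum(),"slope",a,"angle",np.arctan(a),"cross",b,"z0",c,"ly",ly[k].min(),ly[k].max())
for cam in ("top","side"):
    im,d=vision.snapshot(cam);fit(cam,im,d)
m0=np.load("top0.npz");print("parked:");fit("top",m0["im"],m0["d"])
E
python3 tilt.py
```

```text
13.1 q [ 0.225  0.506  0.037  1.931 -0.034  0.704 -1.355] p [ 518.  -187.8  242.2] F [-0.2 -0.5  0.6] gap 13.0 gf 24.349547624588013
[[ 0.998 -0.068  0.003]
 [-0.068 -0.998  0.004]
 [ 0.002 -0.004 -1.   ]]
top 1903 slope -0.004377483107877471 angle -0.0043774551472322695 cross -0.0007624174061691136 z0 55.731483733011046 ly -61.73503099373141 103.33031111963373
side 929 slope -0.005594935858093471 angle -0.005594877479191191 cross 0.0032476420836666797 z0 57.52185023537014 ly -61.63324710388857 110.03112817898362
parked:
top 1888 slope 0.002402308496744079 angle 0.0024023038754503456 cross 0.0009653186248836931 z0 55.96604615371899 ly -61.92478810703592 117.99094923405123
```

The handle is gripped, and the depth reading shows the plate still level. Rocking along the rolling arc towards 0.245 rad, in gentle steps.

Call:
arm_command(
  targets=[
    {"tx": 0, "ty": 0.6, "tz": -2, "wx": 0, "wy": 0, "wz": 0, "fingers": -1},
    {"tx": 0, "ty": 1.5, "tz": -5, "wx": 0, "wy": 0, "wz": 0, "fingers": -1},
    {"tx": 0, "ty": 2.5, "tz": -8.5, "wx": 0, "wy": 0, "wz": 0, "fingers": -1},
    {"tx": 0, "ty": 3.7, "tz": -12, "wx": 0, "wy": 0, "wz": 0, "fingers": -1},
    {"tx": 0, "ty": 4.8, "tz": -15, "wx": 0, "wy": 0, "wz": 0, "fingers": -1},
  ],
)

```text
time_s: 13.7
eef_pos: [517.6, -192.6, 257.5]
tcp_rot: [[0.998, -0.068, 0.003], [-0.068, -0.998, 0.004], [0.002, -0.004, -1.0]]
force: [0.1, 1.9, -2.5]
finger_gap: 12.5
gripper_force: 24.4
```

```bash
python3 tilt.py
```

```text
13.7 q [ 0.232  0.485  0.039  1.916 -0.034  0.739 -1.347] p [ 517.6 -192.6  257.5] F [ 0.1  1.9 -2.5] gap 12.5 gf 24.439593851566315
[[ 0.998 -0.068  0.003]
 [-0.068 -0.998  0.004]
 [ 0.002 -0.004 -1.   ]]
top 1802 slope 0.09736301014329901 angle 0.09705709553407293 cross 0.006325760894885235 z0 55.58802954453402 ly -61.98434833254986 98.05935575257703
side 789 slope 0.0959061125909834 angle 0.09561367721209424 cross 0.005074099853096481 z0 57.72456879850918 ly -61.70456707766245 117.85245701945995
parked:
top 1888 slope 0.002402308496744079 angle 0.0024023038754503456 cross 0.0009653186248836931 z0 55.96604615371899 ly -61.92478810703592 117.99094923405123
```

This tracks the prediction: 0.10 rad, 2.5 N at the handle, plate still seated. Continuing.

Call:
arm_command(
  targets=[
    {"tx": 0, "ty": 1, "tz": -2.5, "wx": 0, "wy": 0, "wz": 0, "fingers": -1},
    {"tx": 0, "ty": 2.4, "tz": -5.7, "wx": 0, "wy": 0, "wz": 0, "fingers": -1},
    {"tx": 0, "ty": 3.9, "tz": -9.2, "wx": 0, "wy": 0, "wz": 0, "fingers": -1},
    {"tx": 0, "ty": 5.5, "tz": -12.6, "wx": 0, "wy": 0, "wz": 0, "fingers": -1},
    {"tx": 0, "ty": 7, "tz": -15.8, "wx": 0, "wy": 0, "wz": 0, "fingers": -1},
  ],
)

```text
time_s: 14.3
eef_pos: [517.1, -199.9, 273.3]
tcp_rot: [[0.998, -0.068, 0.003], [-0.068, -0.998, 0.004], [0.003, -0.004, -1.0]]
force: [0.3, 1.0, -4.0]
finger_gap: 13.1
gripper_force: 24.4
```

Call:
arm_command(
  targets=[
    {"tx": 0, "ty": 1.2, "tz": -2.4, "wx": 0, "wy": 0, "wz": 0, "fingers": -1},
    {"tx": 0, "ty": 2, "tz": -4, "wx": 0, "wy": 0, "wz": 0, "fingers": -1},
    {"tx": 0, "ty": 2.4, "tz": -4.6, "wx": 0, "wy": 0, "wz": 0, "fingers": -1},
    {"tx": 0, "ty": 2.4, "tz": -4.6, "wx": 0, "wy": 0, "wz": 0, "fingers": -1},
    {"tx": 0, "ty": 2.4, "tz": -4.6, "wx": 0, "wy": 0, "wz": 0, "fingers": -1},
  ],
)

```text
time_s: 14.8
eef_pos: [516.9, -202.1, 277.5]
tcp_rot: [[0.998, -0.068, 0.003], [-0.068, -0.998, 0.003], [0.003, -0.004, -1.0]]
force: [0.8, 1.9, -3.0]
finger_gap: 13.0
gripper_force: 24.5
```

```bash
python3 tilt.py; python3 tilt.py | grep -v parked
```

```text
14.8 q [ 0.247  0.462  0.043  1.893 -0.033  0.786 -1.331] p [ 516.9 -202.1  277.5] F [ 0.8  1.9 -3. ] gap 13.0 gf 24.45324271917343
[[ 0.998 -0.068  0.003]
 [-0.068 -0.998  0.003]
 [ 0.003 -0.004 -1.   ]]
top 1619 slope 0.23596918693998928 angle 0.23173022667216944 cross 0.0034577991825330834 z0 55.59778119238516 ly -61.87888616265674 83.91833293847037
side 571 slope 0.23808353536111482 angle 0.23373210593465918 cross 0.01036453496082812 z0 58.232801707352074 ly -60.13315126519101 117.86201790115462
parked:
top 1888 slope 0.002402308496744079 angle 0.0024023038754503456 cross 0.0009653186248836931 z0 55.96604615371899 ly -61.92478810703592 117.99094923405123
14.9 q [ 0.247  0.462  0.043  1.893 -0.033  0.786 -1.331] p [ 517.  -202.1  277.5] F [-0.4  1.2 -2.9] gap 13.5 gf 24.452882409095764
[[ 0.998 -0.068  0.003]
 [-0.068 -0.998  0.004]
 [ 0.003 -0.004 -1.   ]]
top 1628 slope 0.2346901160396639 angle 0.2305182739012297 cross 0.0020603810764132646 z0 55.640087824607484 ly -61.82606050010168 83.83624952984023
side 565 slope 0.23637375306733335 angle 0.23211341946506675 cross 0.008164051942533224 z0 58.17488098221117 ly -58.25811898062394 117.94299729197775
top 1888 slope 0.002402308496744079 angle 0.0024023038754503456 cross 0.0009653186248836931 z0 55.96604615371899 ly -61.92478810703592 117.99094923405123
```

Depth gives about 0.236 after removing the level-plate offset, and the handle kinematics give 0.244. I nudge up slightly and let the pointer settle.

Call:
arm_command(
  targets=[
    {"tx": 0, "ty": 0.2, "tz": -0.4, "wx": 0, "wy": 0, "wz": 0, "fingers": -1},
    {"tx": 0, "ty": 0.3, "tz": -0.7, "wx": 0, "wy": 0, "wz": 0, "fingers": -1},
    {"tx": 0, "ty": 0.3, "tz": -0.7, "wx": 0, "wy": 0, "wz": 0, "fingers": -1},
    {"tx": 0, "ty": 0.3, "tz": -0.7, "wx": 0, "wy": 0, "wz": 0, "fingers": -1},
    {"tx": 0, "ty": 0.3, "tz": -0.7, "wx": 0, "wy": 0, "wz": 0, "fingers": -1},
  ],
)

```text
time_s: 15.5
eef_pos: [516.9, -202.5, 278.2]
tcp_rot: [[0.998, -0.068, 0.003], [-0.068, -0.998, 0.004], [0.003, -0.004, -1.0]]
force: [-0.6, -0.1, -3.3]
finger_gap: 13.4
gripper_force: 24.4
```

Call:
arm_command(
  targets=[
    {"tx": 0, "ty": 0, "tz": 0, "wx": 0, "wy": 0, "wz": 0, "fingers": -1},
    {"tx": 0, "ty": 0, "tz": 0, "wx": 0, "wy": 0, "wz": 0, "fingers": -1},
    {"tx": 0, "ty": 0, "tz": 0, "wx": 0, "wy": 0, "wz": 0, "fingers": -1},
    {"tx": 0, "ty": 0, "tz": 0, "wx": 0, "wy": 0, "wz": 0, "fingers": -1},
    {"tx": 0, "ty": 0, "tz": 0, "wx": 0, "wy": 0, "wz": 0, "fingers": -1},
  ],
)

```text
time_s: 16.0
eef_pos: [516.9, -202.4, 278.2]
tcp_rot: [[0.998, -0.068, 0.003], [-0.068, -0.998, 0.004], [0.002, -0.004, -1.0]]
force: [-0.2, 0.5, -4.5]
finger_gap: 13.0
gripper_force: 24.4
```

Call:
arm_command(
  targets=[
    {"tx": 0, "ty": 0, "tz": 0, "wx": 0, "wy": 0, "wz": 0, "fingers": -1},
    {"tx": 0, "ty": 0, "tz": 0, "wx": 0, "wy": 0, "wz": 0, "fingers": -1},
    {"tx": 0, "ty": 0, "tz": 0, "wx": 0, "wy": 0, "wz": 0, "fingers": -1},
    {"tx": 0, "ty": 0, "tz": 0, "wx": 0, "wy": 0, "wz": 0, "fingers": -1},
    {"tx": 0, "ty": 0, "tz": 0, "wx": 0, "wy": 0, "wz": 0, "fingers": -1},
  ],
)

```text
time_s: 16.5
eef_pos: [516.9, -202.4, 278.2]
tcp_rot: [[0.998, -0.068, 0.003], [-0.068, -0.998, 0.004], [0.002, -0.004, -1.0]]
force: [0.5, 0.9, -3.8]
finger_gap: 12.8
gripper_force: 24.4
```

Call:
arm_command(
  targets=[
    {"tx": 0, "ty": 0, "tz": 0, "wx": 0, "wy": 0, "wz": 0, "fingers": -1},
    {"tx": 0, "ty": 0, "tz": 0, "wx": 0, "wy": 0, "wz": 0, "fingers": -1},
    {"tx": 0, "ty": 0, "tz": 0, "wx": 0, "wy": 0, "wz": 0, "fingers": -1},
    {"tx": 0, "ty": 0, "tz": 0, "wx": 0, "wy": 0, "wz": 0, "fingers": -1},
    {"tx": 0, "ty": 0, "tz": 0, "wx": 0, "wy": 0, "wz": 0, "fingers": -1},
  ],
)

```text
time_s: 17.0
eef_pos: [516.9, -202.4, 278.2]
tcp_rot: [[0.998, -0.068, 0.003], [-0.068, -0.998, 0.004], [0.003, -0.004, -1.0]]
force: [-1.0, -0.9, -3.8]
finger_gap: 13.0
gripper_force: 24.4
```

```bash
python3 tilt.py; python3 - <<'E'
from h import *
acc=np.mean([vision.snapshot("side")[0].astype(np.float32) for _ in range(8)],0)
im=np.clip(acc,0,255).astype(np.uint8)
for n in ("dial_centre","pointer_tip","index_mark"):
    for r in spot_point("side",n)[:2]: print(n,r["conf"],r["at"])
# rectified dial view
th=0.24;Y=-0.071;N=np.array([np.cos(Y),np.sin(Y),0]);T=np.array([-np.sin(Y),np.cos(Y),0]);S=np.r_[np.array([517.5,-187.8])-150*T[:2],0]
n=np.array([-np.sin(th),np.cos(th)]);t=np.array([np.cos(th),np.sin(th)])
yz=np.array([0,38])+9*n+9*th*t-8*t+56*n
H=[];W=[]
for a,b in [(-55,-55),(55,-55),(55,55),(-55,55)]:
    X=S-62*N+T*(yz[0]-a)+np.array([0,0,yz[1]+b]);H.append(proj("side",X));W.append((300+5*a,300-5*b))
print(np.array(H))
M=cv2.getPerspectiveTransform(np.float32(H),np.float32(W))
rec=cv2.warpPerspective(im,M,(600,600),flags=cv2.INTER_CUBIC)
c=np.mean(H,0).astype(int);cr=cv2.resize(im[c[1]-30:c[1]+30,c[0]-10:c[0]+10],(200,600),interpolation=cv2.INTER_CUBIC)
save(np.hstack([rec,cr]),"fin")
E
```

```text
17.0 q [ 0.247  0.461  0.043  1.892 -0.033  0.788 -1.331] p [ 516.9 -202.4  278.2] F [-1.  -0.9 -3.8] gap 13.0 gf 24.398450553417206
[[ 0.998 -0.068  0.003]
 [-0.068 -0.998  0.004]
 [ 0.003 -0.004 -1.   ]]
top 1622 slope 0.24091090650227442 angle 0.2364060983661759 cross -0.0060579797447473105 z0 55.54948999718374 ly -61.85782931450938 83.72372742162793
side 551 slope 0.24037603820648834 angle 0.23590050842941493 cross 0.002093497422893442 z0 58.227502983280516 ly -60.517835473977996 117.82824550393293
parked:
top 1888 slope 0.002402308496744079 angle 0.0024023038754503456 cross 0.0009653186248836931 z0 55.96604615371899 ly -61.92478810703592 117.99094923405123
dial_centre 0.72 [411.0, 245.7]
dial_centre 0.48 [381.9, 257.9]
pointer_tip 0.49 [410.6, 260.5]
index_mark 0.64 [357.3, 256.3]
[[398.46342259 274.67162164]
 [415.65027382 254.83688819]
 [420.45568041 215.40993295]
 [402.88734103 233.64857126]]
```

View pics/fin.png

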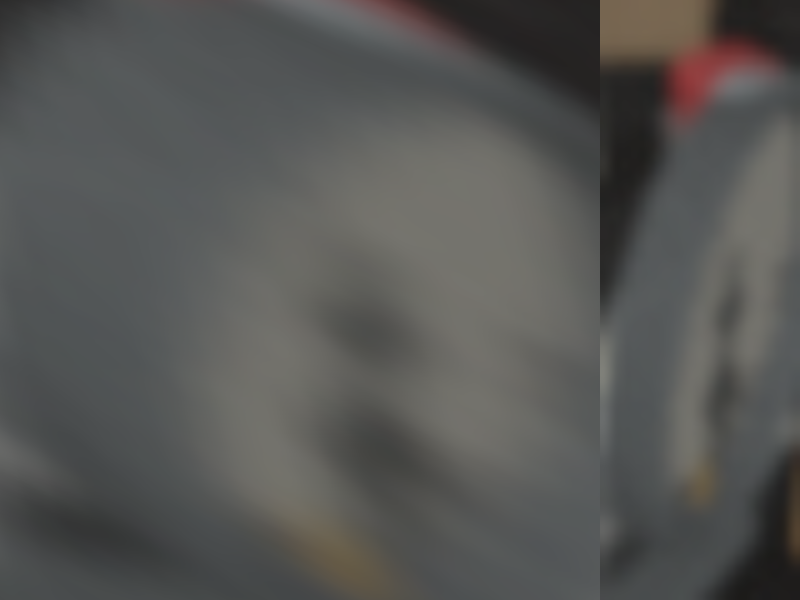

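The last picture is coarse: the pointer bob is at (370,440), and the brass is just below it once the oblique parallax is allowed for. Measured tilt is 0.241 rad by depth and 0.248 by kinematics, against the index at 0.244. The plate is seated and steadily held, so I hand it in.

```bash
python3 -c "
from station import job
print(job.finish_job())"
```

```text
the job is handed in; nothing more can be done
None
```

The job is handed in: the can stands upright and released in the free half of the tray, and the gripper is holding the plate seated on the stud at about 0.244 rad, against an index fitted at 0.244. I inferred the pointer match from the plate's tilt because no camera gave a clear final view of the dial.

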